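# Second hardness reading on a resin test bar

## Robot

A 7-joint arm with a two-finger parallel gripper is mounted at the origin on a cart in front of the work surface, level with it; the furniture and walls round the work are solid. World frame = base frame: x ahead of the robot, y to its left, z up, the work surface at z = 0. Lengths are in m, angles in rad, forces in N, time in s.
With the tool pointing down it reaches from about 0.35 to 0.9 m from the base axis. Payload 7.2 kg.
Tool frame: the origin (TCP) lies midway between the tips of the shut fingers; the grasp point (between the pads) lies 19 mm behind it (env.grip_point_offset is the distance from the TCP to the grasp point, in m); z points along the fingers, x is the direction in which the jaws open and shut, and the axes are right-handed (so a half turn about z gives the same grasp; the last joint's range is limited). The gripper opens to 88 mm and grips with 3 to 60 N. Pads are 20 mm wide; open, the fingers measure 115 mm over their backs; the gripper's body (75 mm by 178 mm) begins 61 mm behind the grasp point.
Start: joints at [1.238, 0.411, -0.013, 1.596, 0.006, 1.134, -0.082], TCP at [0.164, -0.603, 0.195] pointing down, gripper open.
Joint ranges: [-2.95, 2.95], [-0.29, 1.99], [-1.47, 1.44], [0.14, 2.54], [-1.03, 4.17], [0.13, 1.85], [-2.86, 2.86]. Speed limits (rad/s): [2.39, 2.39, 3.01, 3.01, 3.14, 3.14, 3.14].

## Interface

Orientations are given as a rotation vector (axis times angle).
In Python, from workcell import status, read_camera, order, silhouettes, pinpoint, env gives the robot as it stands.
- The arm moves only by the shell command python3 -m pendant 'ROWS'. ROWS is JSON, one flat list of numbers, 7 for each row, row after row: the closure, from 0 (fully open) to 1 (shut), then the shift along the tool's x, y, z in m, then the turn, a rotation vector about the tool's x, y, z in rad. In form: [gripper, x, y, z, rx, ry, rz, gripper, x, y, z, rx, ry, rz, ...]. A call has 1 to 12 rows; each row shifts and turns the commanded pose from where the row before left it, along the tool's axes as they then stand; what a row does not reach is not made up. A row lasts 1/10 s, in which the tool goes at most 50 mm and 8.59 degrees, less where a joint would pass 70% of its speed; a pose out of reach is approached as far as the arm can. A call with a gripper value outside its range is refused whole. The fingers move at their own pace and stop on an object; the grip force is fixed at half the most. Time passes only in rows, so rows that do not move let the fingers close. It gives the time, the measured TCP pose, the force and the opening at its end, in the units of the state.
- status.get_obs(): the state, without advancing time (a new reading comes with each control period).
- read_camera(name): name is "scene" or "top" or "wrist"; returns a dict with "frame" (400x640x3 uint8, blue, green, red), "range_z" (400x640 float32, m along the optical axis (not along the pixel's ray), 0 where there is no reading), "vfov" (degrees; the focal length in pixels is half the picture's height over the tangent of half this angle, whatever the lens; pixels are square), "cx", "cy" (the principal point, pixels), "k1" (the pictures are not rectified: a ray, as slopes to the right and down, at radius r is drawn at 1 + k1 r^2 times it, then the intrinsics apply), "world_to_cam" (4x4, takes a point from world to camera coordinates). Camera axes: x right, y down, z forward; pixel columns grow to the right and rows downward; lengths in m; the calibration is good to about 2 mm. A picture is of the moment at which its call begins.
- order.job_done(): hands the job in, once; it reports no verdict.
Trained networks look in the newest picture that a camera, given by its name, has taken for a name from the list of things; names that differ only in an ending like _2 or _b are one class to them, and where a whole thing is asked for, a point or a joint stands for the part that bears it (a point fixed in the world has none). Each returns a list of dicts, best first, with "score" (0 to 1); they miss things now and then, are a little off and sometimes report something else, mostly with a low value. They report only what shows in the picture. A call takes as long as a camera call.
- silhouettes(camera, query): "mask" (400x640 bool, what is visible of it) and "point" ([column, row] in pixels, amid what is visible of it).
- pinpoint(camera, query): "point" ([column, row] in pixels: a listed point, or the origin of a listed thing).
The state is a dict: "time_s": time; "qpos": joint angles; "qvel": joint speeds; "tau": joint torques, N m; "eef_pos": TCP position; "ee_rot": TCP orientation; "contact_force": force on the tool from outside, world axes, zero at the start; "wrist_torque": the same for the moment, N m; "opening": finger opening in m.
Only numpy, scipy, OpenCV 4.12 (cv2) and the standard library are available. Lean on these libraries where they do the work, as an engineer would, in place of code of your own. Each camera call takes 0.05 s, during which the arm holds its last target.

## Task

The cast resin bar has had its first hardness reading at the end marked with the black ink band. Turn the bar round and lay it flat in the guide of the hardness stand with its clean end under the foot and pushed fully home against the end stop, and let go of it; only then flip the red safety catch over to free the lever. Then pull the lever by its black ball all the way down so that the foot rests on the bar, and finish holding it down there for the reading; leave the marker, the small dish and the vial alone.

Things in the scene. Friction and masses are not known exactly. Their poses are not given: they have to be found in the camera images.
- bar_center (a point): centre of the loose amber resin bar, 140 x 25 x 12 mm, 55 g, lying flat (this point 6 mm above its underside). x runs along the bar to the end with the black ink band (12 mm wide, 12 mm from that end; already tested), z up. Seated, this point is at stand y +56, z 48 mm, and the inked part stands out free beyond the guide (y +76..+126 mm) for a grip from above
- bar_clean_end (a point): middle of the bar's end face without ink (70 mm from the centre along -x of the bar), which must come to the end stop
- stand: fixed grey hardness stand, base 168 x 116 mm. Origin at bench height on the foot's vertical axis; x points from the foot back to the column, y to the stand's left (the side where the bar goes in), z up. Base x -62..+106, y -58..+58 mm; column, head and gauge lie within y -27..+27 mm, up to z 241 mm. Raised foot's underside at z 72 mm
- nest (a point): where the middle of the lower edge of the bar's clean end face must come: foot of the end stop's face, on the support (stand x 0, y -14, z 42 mm); axes as the stand's. The guide is a channel open at the top and at its +y end, from here to stand y +76 mm, between rails 7 mm high, bevelled: 28 mm apart at the foot, 34 mm at the top (flared at the open end); the stop is 10 mm high
- ram: steel plunger that the lever lets down: 18 mm wide foot with a sprung tip that stands 2.5 mm out below it, dial gauge and weight (0.8 kg in all, drops by its own weight). Origin in the middle of the foot's underside; 18 mm above the top of a seated bar when up
- catch (a joint): red flip catch on top of the stand: 0 engaged (tab upright, its blade blocks the lever), 1.25 rad flipped right over (tab lies to the stand's +y side); free of the lever from 0.6. Its axis runs along the stand's x through stand point x 22, y -12, z 237 mm; light friction, under 2 N at the tab, stays where it is left
- catch_tab (a point): middle of the catch's red thumb tab (18 mm along x, 10 mm thick, 14 mm high), 36 mm from the catch's axis: straight above it at joint 0, moving to +y of the stand and down as it is flipped
- lever (a joint): lever angle: 0 up at rest, 0.8 rad all the way down (stop); the foot reaches a seated bar at about 0.53. A spring returns it as soon as it is let go; about 8 N at the ball holds it down. Its axis runs along the stand's y through stand point x 35, z 184.7 mm
- knob_center (a point): centre of the black ball, 30 mm diameter, on the end of the lever rod (10 mm thick), to the stand's right of the head (y -55 mm) and 165 mm from the lever's axis; stand x -86, z 297 mm at rest, x -130, z 176 mm at the stop
- marker_black: bystander: marker pen 136 mm long, lying on the bench; origin at its underside
- stage_dish: bystander: small glass dish 46 mm across, 9 mm high; origin at its underside
- vial_6: bystander: capped glass vial 25 mm across, 47 mm high, standing; origin at its underside

How it is judged:
On the way, in this order (a step that is already met when the one before it is completed fails the run):
1. the bar lies in the guide, clean end home against the end stop, and the fingers have let go of it (y of bar_clean_end in the frame of nest between -0.003 and 0.004 m and horizontal distance between bar_clean_end and nest below 0.006 m and y of bar_center in the frame of nest above 0.05 m and angle between the x axis of bar_center and the y axis of nest, either way round below 0.07 rad and z of bar_center in the frame of nest below 0.009 m and angle between bar_center's own z axis and vertical below 0.06 rad and contact force between the fingers and bar below 0.1 N), for 0.2 s.
2. the red catch is flipped over, the lever still up (value of joint catch above 0.8 rad and value of joint lever below 0.15 rad), for 0.1 s.
3. the lever is all the way down and the foot rests on the bar (value of joint lever above 0.68 rad and contact force between ram and bar above 4 N), for 0.2 s.
At the end, for the whole second after the job is handed in: fingers hold the lever down (lever past 0.68 rad, over 2 N on the lever), catch flipped (over 0.6 rad), foot on the bar with over 4 N; the bar lies flat in the guide, clean end within 4 mm of the end stop, within 0.07 rad of the guide, not touched by the robot (all of step 1 and all of step 3 and contact force between the fingers and lever above 2 N and value of joint catch above 0.6 rad and contact force between the arm and bar below 0.1 N); the arm keeps its last pose, push and grip.
It fails at once if the lever is forced past its engaged catch (value of joint lever above 0.15 rad and value of joint catch below 0.3 rad).
It fails at once if the marker is disturbed (distance of marker_black from where it was at the start of the episode above 0.03 m).
It fails at once if the small dish is disturbed (distance of stage_dish from where it was at the start of the episode above 0.03 m).
It fails at once if the vial is disturbed (distance of vial_6 from where it was at the start of the episode above 0.03 m or angle between vial_6's own z axis and vertical above 0.5 rad).
It also fails if it takes over 72 s, if anything falls off the work surface, if the arm or the gripper's body presses on something with over 40 N, if the wrist force passes 120 N, or if a joint passes its speed limit or range.

## Working session

There is one attempt and no reset: what is moved stays moved. The work goes in short steps, Python scripts to look and compute and a shell command to move; the robot and the scene stay as the last step left them, time stands still between calls to the robot, and variables do not carry over. Pictures are saved under pics/ and viewed, and the job is handed in when it is done.

```bash
ls; mkdir -p pics; python3 - <<'E'
from workcell import status, read_camera, order, silhouettes, pinpoint, env
import cv2, numpy as np
print(status.get_obs()); print(env, env.grip_point_offset)
for n in ["scene","top","wrist"]:
    c=read_camera(n); cv2.imwrite(f"pics/a_{n}.png",c["frame"]); print(n,c["vfov"],c["cx"],c["cy"],c["k1"],np.round(c["world_to_cam"],3).tolist())
E
```

```text
pics
{'time_s': 0.0, 'qpos': array([ 1.23779702,  0.41187814, -0.01273619,  1.59702266,  0.00556006,
        1.13429788, -0.08220664]), 'qvel': array([ 0.00061496,  0.00167672,  0.0001732 , -0.00080169,  0.00021385,
       -0.00033403,  0.00012513]), 'tau': array([ 8.46326493e-04, -5.87959993e+01,  6.41828869e-01, -2.91078311e+01,
       -5.38246147e-02,  1.84527808e-02,  1.32413429e-04]), 'eef_pos': array([ 0.16341483, -0.60269694,  0.19383128]), 'ee_rot': array([-2.49456413e+00,  1.90816262e+00,  2.02095530e-03]), 'contact_force': array([0.88419287, 0.72256488, 0.23379585]), 'wrist_torque': array([-0.00827138, -0.05097483,  0.05002393]), 'opening': 0.08786197482866695}
<Robot object at 0x7f8942bffa10> 0.0187
scene 57.97965897973482 319.3312434049065 197.24142160913144 0.018058599428752813 [[-0.099, 0.995, 0.001, 0.012], [0.805, 0.081, -0.588, -0.293], [-0.585, -0.057, -0.809, 1.332], [0.0, 0.0, 0.0, 1.0]]
top 54.92227093985467 318.9219743386762 204.98399448082017 -0.03958473889495686 [[0.01, -1.0, 0.012, 0.016], [-0.993, -0.012, -0.12, 0.482], [0.12, -0.011, -0.993, 1.185], [0.0, 0.0, 0.0, 1.0]]
wrist 58.017649481234734 318.5351828879168 200.2900858887998 -0.03837675560876968 [[0.262, -0.965, -0.001, -0.624], [-0.922, -0.251, 0.294, -0.037], [-0.284, -0.076, -0.956, 0.391], [0.0, 0.0, 0.0, 1.0]]
```

View pics/a_scene.png

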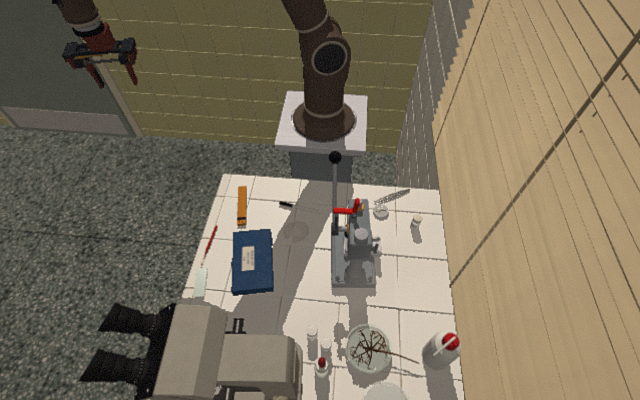

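View pics/a_top.png

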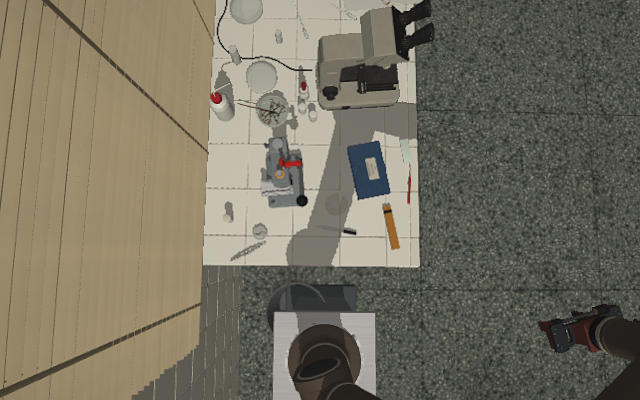

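The scene view (camera facing the robot) shows the amber bar at about (242,206), the stand at (352,245) with the lever up toward the robot, and the red catch at (347,210). In the top view the bar is at (391,226), the stand at (283,175), and the ball at (302,201). Next I'll measure these.

```bash
cat > h.py <<'E'
from workcell import status, read_camera, order, silhouettes, pinpoint, env
import cv2, numpy as np
from scipy.spatial.transform import Rotation as R
np.set_printoptions(suppress=True,precision=4)
def K(c):
    f=200/np.tan(np.radians(c["vfov"])/2)
    return f
def ray(c,px):
    f=K(c); d=np.array([(px[0]-c["cx"])/f,(px[1]-c["cy"])/f]); u=d.copy()
    for _ in range(20): u=d/(1+c["k1"]*(u@u))
    T=c["world_to_cam"]; Rm=T[:3,:3]; o=-Rm.T@T[:3,3]
    return o,Rm.T@np.array([u[0],u[1],1.0])
def at_z(c,px,z):
    o,d=ray(c,px); return o+d*(z-o[2])/d[2]
def at_depth(c,px,rad=0):
    o,d=ray(c,px); x,y=int(round(px[0])),int(round(px[1]))
    p=c["range_z"][max(0,y-rad):y+rad+1,max(0,x-rad):x+rad+1]; p=p[p>0]
    return o+d*np.median(p)
def proj(c,P):
    T=c["world_to_cam"]; q=T[:3,:3]@np.asarray(P)+T[:3,3]; u=q[:2]/q[2]; u=u*(1+c["k1"]*(u@u))
    return u*K(c)+[c["cx"],c["cy"]]
def tri(obs):
    A=np.zeros((3,3));b=np.zeros(3)
    for c,px in obs:
        o,d=ray(c,px); d=d/np.linalg.norm(d); M=np.eye(3)-np.outer(d,d); A+=M;b+=M@o
    return np.linalg.solve(A,b)
def cloud(c,mask):
    ys,xs=np.nonzero(mask&(c["range_z"]>0)); f=K(c)
    out=[]
    d=np.stack([(xs-c["cx"])/f,(ys-c["cy"])/f],1);u=d.copy()
    for _ in range(20): u=d/(1+c["k1"]*(u**2).sum(1,keepdims=True))
    z=c["range_z"][ys,xs]; P=np.c_[u,np.ones(len(u))]*z[:,None]
    T=c["world_to_cam"]; return (P-T[:3,3])@T[:3,:3],np.c_[xs,ys]
def st():
    s=status.get_obs(); print("t",round(s["time_s"],2),"p",s["eef_pos"],"R",R.from_rotvec(s["ee_rot"]).as_matrix().round(3).tolist(),"F",s["contact_force"],"open",round(s["opening"],4)); return s
E
python3 - <<'E'
from h import *
C={n:read_camera(n) for n in ["scene","top"]}
for n,c in C.items():
    im=c["frame"]
    for q in ["bar_center","bar_clean_end","stand","nest","ram","catch_tab","knob_center","marker_black","stage_dish","vial_6"]:
        r=pinpoint(n,q)[:2]
        for k in r:
            p=k["point"]; print(n,q,round(k["score"],2),np.round(p,1),"depth",at_depth(c,p,1))
for q in ["bar_center","bar_clean_end","stand","nest","ram","catch_tab","knob_center"]:
    a=pinpoint("scene",q);b=pinpoint("top",q)
    if a and b: print(q,tri([(C["scene"],a[0]["point"]),(C["top"],b[0]["point"])]))
cv2.imwrite("pics/b_top.png",cv2.resize(C["top"]["frame"][120:270,200:420],None,fx=3.6,fy=3.6,interpolation=cv2.INTER_CUBIC))
cv2.imwrite("pics/b_scene.png",cv2.resize(C["scene"]["frame"][140:300,220:440],None,fx=3.6,fy=3.6,interpolation=cv2.INTER_CUBIC))
E
```

```text
scene bar_center 0.56 [240.5 205. ] depth [ 0.4208 -0.2093  0.01  ]
scene bar_center 0.3 [414.7 223.5] depth [0.4486 0.3047 0.0314]
scene bar_clean_end 0.89 [243.7 190.9] depth [ 0.3681 -0.2112  0.0107]
scene stand 0.56 [350.2 250.9] depth [0.6431 0.1192 0.2   ]
scene nest 0.63 [347.8 246.6] depth [0.6304 0.1136 0.195 ]
scene catch_tab 0.66 [356.4 200. ] depth [0.5626 0.1229 0.2792]
scene catch_tab 0.58 [348.1 243.2] depth [0.6236 0.1137 0.1982]
scene knob_center 0.78 [334.2 153.3] depth [0.4622 0.0668 0.311 ]
scene knob_center 0.15 [241.1 206.5] depth [ 0.4261 -0.2062  0.01  ]
scene marker_black 0.58 [296.4 203.8] depth [ 0.3919 -0.0438 -0.0013]
scene stage_dish 0.54 [379.5 212. ] depth [0.4    0.2091 0.0033]
scene vial_6 0.56 [415.9 226.8] depth [0.449  0.3115 0.0152]
top bar_center 0.76 [394.3 227.3] depth [ 0.4154 -0.2204  0.011 ]
top bar_clean_end 0.64 [397.6 247.7] depth [ 0.3509 -0.2322  0.0018]
top stand 0.59 [286.2 188.6] depth [0.5304 0.124  0.0459]
top nest 0.74 [288.  184.2] depth [0.5225 0.1098 0.1709]
top ram 0.51 [280.7 181.6] depth [0.5244 0.1278 0.1996]
top catch_tab 0.54 [281.9 161.1] depth [0.5646 0.1195 0.2711]
top knob_center 0.6 [303.6 201.6] depth [0.456  0.0613 0.3098]
top marker_black 0.74 [300.8 202.7] depth [0.4531 0.068  0.3106]
top marker_black 0.66 [336.2 226.9] depth [ 0.4153 -0.0353  0.0021]
top stage_dish 0.68 [259.7 235.8] depth [0.3841 0.2087 0.0017]
top stage_dish 0.67 [336.2 229.7] depth [ 0.406  -0.035   0.0083]
top vial_6 0.73 [283.2 161.6] depth [0.5672 0.1175 0.2548]
top vial_6 0.58 [230.  218.7] depth [0.4341 0.296  0.0453]
bar_center [ 0.4152 -0.2174  0.0013]
bar_clean_end [ 0.3498 -0.2278 -0.0144]
stand [0.5377 0.1277 0.0008]
nest [0.5456 0.1192 0.039 ]
catch_tab [0.5627 0.1209 0.2791]
knob_center [0.4565 0.064  0.3047]
```

View pics/b_top.png

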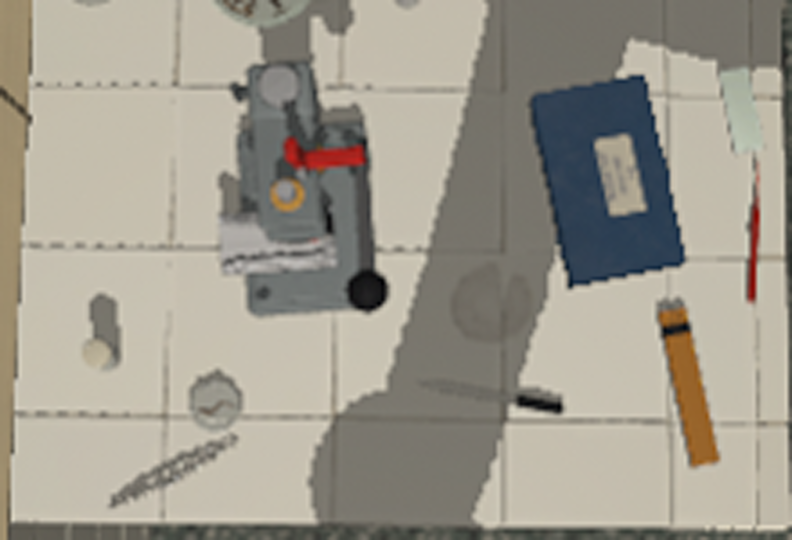

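View pics/b_scene.png

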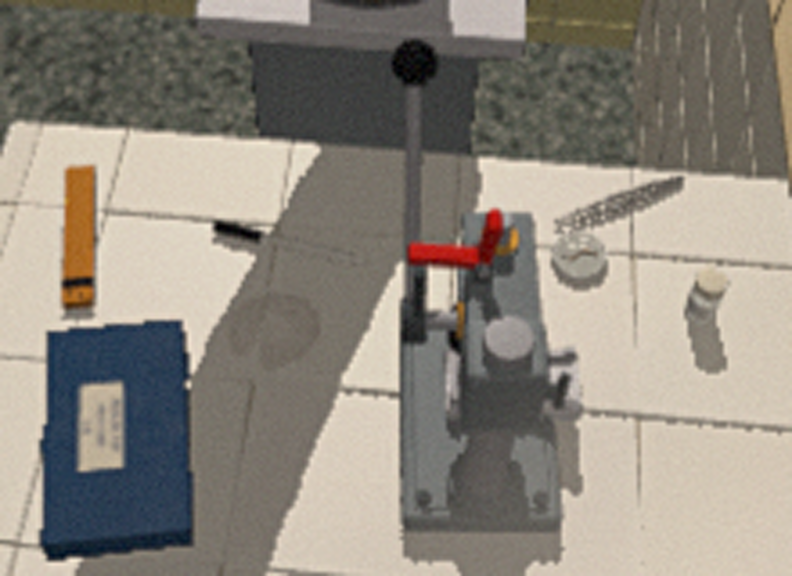

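Scene and top views agree: the bar's ink band is at its far end (top crop (677,327)). The stand is slightly rotated with its column away from the robot, and the guide's open end is on the left (+y world). Next I'll fit the poses of the stand and the bar.

```bash
cat > fit.py <<'E'
from h import *
C={n:read_camera(n) for n in ["scene","top"]}
def bar(n,c):
    hsv=cv2.cvtColor(c["frame"],cv2.COLOR_BGR2HSV)
    m=(hsv[...,0]>8)&(hsv[...,0]<25)&(hsv[...,1]>140)&(hsv[...,2]>100)
    P,_=cloud(c,m); k=(P[:,2]<0.03)&(P[:,1]<-0.1); P=P[k]
    r=cv2.minAreaRect((P[:,:2]*1000).astype(np.float32)); print(n,"amber",len(P),"zmed",np.median(P[:,2]),r)
for n,c in C.items():
    bar(n,c)
    S=silhouettes(n,"stand"); print(n,[(round(s["score"],2),s["mask"].sum(),s["point"]) for s in S[:3]])
    P,_=cloud(c,np.ones((400,640),bool))
    k=(abs(P[:,0]-.55)<.2)&(abs(P[:,1]-.12)<.15)&(P[:,2]>.01); Q=P[k]
    print(n,np.histogram(Q[:,2],bins=np.arange(0.01,.34,.01)))
    m=(Q[:,2]<.05); print("low",m.sum(), cv2.minAreaRect((Q[m][:,:2]*1000).astype(np.float32)), np.percentile(Q[m],[1,99],axis=0))
    np.save(f"Q_{n}.npy",Q)
    k=(P[:,2]>.25)&(np.hypot(P[:,0]-.456,P[:,1]-.063)<.04); print("knob",k.sum(),P[k].mean(0),P[k].max(0))
    hsv=cv2.cvtColor(c["frame"],cv2.COLOR_BGR2HSV)
    m=((hsv[...,0]<6)|(hsv[...,0]>174))&(hsv[...,1]>150)&(hsv[...,2]>80)
    P,_=cloud(c,m);k=(abs(P[:,0]-.55)<.1)&(abs(P[:,1]-.12)<.1)&(P[:,2]>.1);P=P[k];print("red",len(P),P.min(0),P.max(0)); 
    print(P[np.argsort(P[:,2])][::max(1,len(P)//15)])
E
python3 fit.py
```

```text
scene amber 275 zmed 0.011129263576319128 ((418.5317077636719, -207.47015380859375), (136.65992736816406, 23.75310516357422), 12.34900951385498)
scene []
scene (array([191, 954, 275, 262,  44,  23,  23,  21,  19,  31,  28,  31,  17,
        11,   1,  54,  57, 112, 171,  88,  79, 722, 170, 291,  37,  39,
        65,  28,  28,  90,  17,   0]), array([0.01, 0.02, 0.03, 0.04, 0.05, 0.06, 0.07, 0.08, 0.09, 0.1 , 0.11,
       0.12, 0.13, 0.14, 0.15, 0.16, 0.17, 0.18, 0.19, 0.2 , 0.21, 0.22,
       0.23, 0.24, 0.25, 0.26, 0.27, 0.28, 0.29, 0.3 , 0.31, 0.32, 0.33]))
low 1682 ((570.4505615234375, 139.8040008544922), (379.42669677734375, 254.42318725585938), 11.908061027526855) [[0.4955 0.0732 0.0104]
 [0.7477 0.2061 0.0485]]
knob 183 [0.4718 0.0692 0.2977] [0.4948 0.0829 0.3122]
red 162 [0.5466 0.0736 0.2185] [0.5755 0.1287 0.2811]
[[0.5466 0.0736 0.2185]
 [0.561  0.1097 0.2407]
 [0.5735 0.097  0.2415]
 [0.5647 0.0831 0.2423]
 [0.5612 0.0962 0.243 ]
 [0.5676 0.0877 0.2433]
 [0.5654 0.1141 0.244 ]
 [0.5632 0.0851 0.2443]
 [0.5645 0.1029 0.245 ]
 [0.5632 0.0918 0.2454]
 [0.5644 0.0874 0.2465]
 
[... 703 characters left out ...]
9, 0.3 , 0.31, 0.32, 0.33]))
low 1120 ((555.0, 106.73074340820312), (397.4427795410156, 257.2541809082031), 2.3094208240509033) [[ 0.4059 -0.0113  0.0107]
 [ 0.7445  0.2115  0.0494]]
knob 136 [0.465  0.0678 0.3035] [0.4952 0.0802 0.3167]
red 113 [0.5538 0.0733 0.1988] [0.5854 0.1261 0.2819]
[[0.5854 0.079  0.1988]
 [0.5696 0.1166 0.2402]
 [0.5637 0.1137 0.2427]
 [0.5583 0.1056 0.2433]
 [0.5608 0.1109 0.2435]
 [0.5635 0.0952 0.2442]
 [0.5686 0.1058 0.2448]
 [0.5662 0.0821 0.2452]
 [0.5607 0.0846 0.2457]
 [0.563  0.1108 0.2459]
 [0.5713 0.0769 0.2464]
 [0.5603 0.0897 0.2472]
 [0.5657 0.1179 0.2567]
 [0.5538 0.1213 0.2738]
 [0.5684 0.1213 0.2781]
 [0.5653 0.121  0.2801]
 [0.5622 0.1259 0.2819]]
```

```bash
python3 - <<'E'
from h import *
im=np.zeros((560,780,3),np.uint8)
for i,n in enumerate(["scene","top"]):
    Q=np.load(f"Q_{n}.npy")
    for lo,hi,col in [(.015,.036,(255,120,0)),(.036,.06,(0,255,0)),(.16,.215,(255,0,255)),(.215,.25,(0,255,255)),(.25,.33,(0,0,255))]:
        for p in Q[(Q[:,2]>lo)&(Q[:,2]<hi)]:
            u=int(390*i+195-(p[1]-.12)*1300); v=int(280-(p[0]-.56)*1300)
            cv2.circle(im,(u,v),2,col,-1)
cv2.imwrite("pics/c.png",im)
for n in ["scene","top"]:
    Q=np.load(f"Q_{n}.npy")
    for lo,hi in [(.02,.035),(.2,.235)]:
        q=Q[(Q[:,2]>lo)&(Q[:,2]<hi)&(Q[:,0]<.69)&(Q[:,0]>.46)&(Q[:,1]>.04)&(Q[:,1]<.21)]
        print(n,lo,np.median(q[:,2]),cv2.minAreaRect((q[:,:2]*1000).astype(np.float32)))
E
```

```text
scene 0.02 0.028050008444146332 ((569.8966064453125, 141.82699584960938), (156.118896484375, 130.9228515625), 4.600461006164551)
scene 0.2 0.22584840271379375 ((584.998779296875, 120.82410430908203), (129.26290893554688, 89.6993637084961), 14.128080368041992)
top 0.02 0.02925032189513578 ((562.6500244140625, 132.1074981689453), (164.74342346191406, 115.43972778320312), 5.1404314041137695)
top 0.2 0.22722685956635724 ((581.77734375, 118.85374450683594), (122.25210571289062, 90.17314147949219), 12.138957977294922)
```

View pics/c.png

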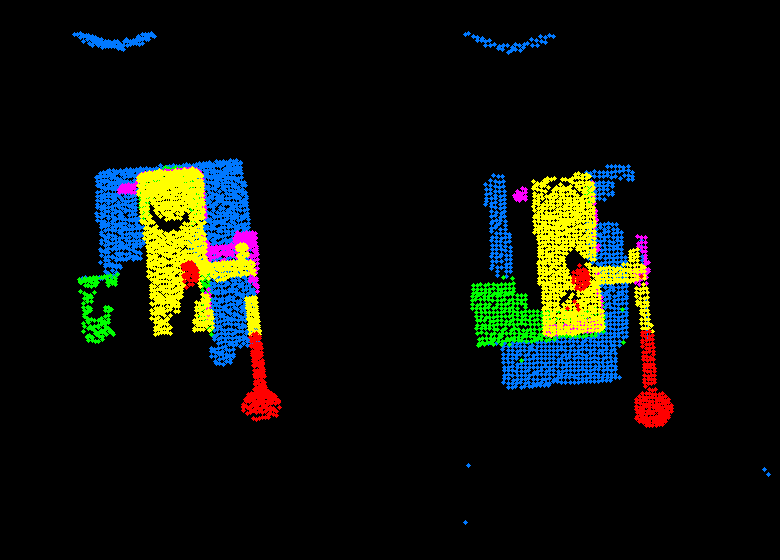

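Base rectangle fit (165 x 115 mm, close to the nominal 168 x 116) puts the stand origin at about (0.541, 0.130) with yaw about 5°. The ball and tab predictions agree to a few mm. I'll refine this and the bar up close with the wrist camera, so I need its mounting and the tool axes first.

```bash
cat >> h.py <<'E'
def plan(target,yaw):
    """tool down, tool x at world yaw(deg): turn about tool z, then shift in tool axes after turn"""
    s=status.get_obs(); M=R.from_rotvec(s["ee_rot"]).as_matrix()
    y=np.radians(yaw); x=np.array([np.cos(y),np.sin(y),0]); z=np.array([0,0,-1.]); T=np.c_[x,np.cross(z,x),z]
    print("turn tool rotvec",R.from_matrix(M.T@T).as_rotvec(),"shift after turn",T.T@(np.array(target)-s["eef_pos"]),"shift before turn", M.T@(np.array(target)-s["eef_pos"]),"q",s["qpos"])
E
python3 - <<'E'
from h import *
s=st(); M=R.from_rotvec(s["ee_rot"]).as_matrix(); print("tool x yaw",np.degrees(np.arctan2(M[1,0],M[0,0])))
c=read_camera("wrist"); T=c["world_to_cam"]; o=-T[:3,:3].T@T[:3,3]; print("cam in tool",M.T@(o-s["eef_pos"]),"axes",(M.T@T[:3,:3].T).round(2).tolist())
plan([0.44,-0.19,0.25],-78); plan([0.44,-0.19,0.25],102)
E
```

```text
t 2.15 p [ 0.1635 -0.6032  0.1947] R [[0.262, -0.965, 0.0], [-0.965, -0.262, -0.0], [0.0, 0.0, -1.0]] F [-0.2711  0.8825 -1.0834] open 0.0883
tool x yaw -74.82602177741818
cam in tool [-0.0008 -0.0798 -0.1904] axes [[1.0, -0.0, 0.0], [-0.0, 0.96, 0.29], [-0.0, -0.29, 0.96]]
turn tool rotvec [-0.     -0.      0.0554] shift after turn [-0.3467 -0.3563 -0.0553] shift before turn [-0.3265 -0.3749 -0.0553] q [ 1.2378  0.4111 -0.0127  1.5962  0.0056  1.1343 -0.0822]
turn tool rotvec [ 0.     -0.     -3.0862] shift after turn [ 0.3467  0.3563 -0.0553] shift before turn [-0.3265 -0.3749 -0.0553] q [ 1.2378  0.4111 -0.0127  1.5962  0.0056  1.1343 -0.0822]
```

View pics/a_wrist.png

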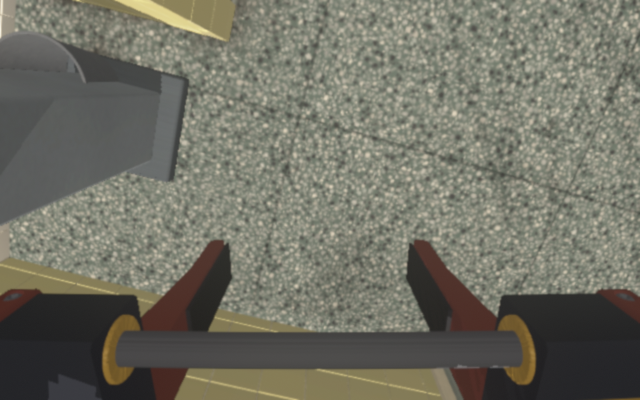

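```bash
python3 -m pendant '[0,-0.027,-0.0312,-0.0046,0,0,0, 0,-0.027,-0.0312,-0.0046,0,0,0, 0,-0.027,-0.0312,-0.0046,0,0,0, 0,-0.027,-0.0312,-0.0046,0,0,0, 0,-0.027,-0.0312,-0.0046,0,0,0, 0,-0.027,-0.0312,-0.0046,0,0,0, 0,-0.027,-0.0312,-0.0046,0,0,0, 0,-0.027,-0.0312,-0.0046,0,0,0, 0,-0.027,-0.0312,-0.0046,0,0,0, 0,-0.027,-0.0312,-0.0046,0,0,0, 0,-0.027,-0.0312,-0.0046,0,0,0, 0,-0.027,-0.0312,-0.0046,0,0,0.055]'
python3 -m pendant '[0,0,0,0,0,0,0,0,0,0,0,0,0,0]'
cat > barw.py <<'E'
from h import *
import sys
s=st(); c=read_camera("wrist"); cv2.imwrite(f"pics/{sys.argv[1]}.png",c["frame"])
hsv=cv2.cvtColor(c["frame"],cv2.COLOR_BGR2HSV)
m=((hsv[...,0]>8)&(hsv[...,0]<25)&(hsv[...,1]>150)&(hsv[...,2]>60)).astype(np.uint8)
m=cv2.morphologyEx(m,cv2.MORPH_OPEN,np.ones((5,5)))
n,L,S,_=cv2.connectedComponentsWithStats(m)
for i in range(1,n):
    if S[i,4]>300:
        P,_=cloud(c,L==i); P=P[P[:,2]>np.median(P[:,2])-.004]; print(S[i],"z",np.median(P[:,2]),cv2.minAreaRect((P[:,:2]*1000).astype(np.float32)),cv2.boxPoints(cv2.minAreaRect((P[:,:2]*1000).astype(np.float32))).tolist())
for q in ["bar_center","bar_clean_end"]:
    print(q,[(round(r["score"],2),r["point"],at_z(c,r["point"],.006)) for r in pinpoint("wrist",q)[:2]])
E
python3 barw.py d1
```

```text
time_s: 3.4
eef_pos: [0.4408, -0.1911, 0.2504]
ee_rot: [-2.441, 1.977, -0.001]
contact_force: [0.9, 0.8, -0.3]
opening: 0.0877
time_s: 3.6
eef_pos: [0.4404, -0.192, 0.25]
ee_rot: [2.444, -1.973, 0.001]
contact_force: [-0.1, -0.2, 0.3]
opening: 0.0879
t 3.6 p [ 0.4404 -0.192   0.25  ] R [[0.211, -0.978, 0.0], [-0.978, -0.211, -0.0], [0.0, -0.0, -1.0]] F [-0.0818 -0.1631  0.3276] open 0.0879
[ 320  144   19   89 1598] z 0.012415773778337462 ((405.18597412109375, -211.8683624267578), (113.52306365966797, 21.652484893798828), 12.243891716003418) [[347.4195861816406, -213.32598876953125], [352.0115051269531, -234.4859619140625], [462.9523620605469, -210.41073608398438], [458.3604431152344, -189.25076293945312]]
[ 103  315   36   69 1135] z 0.3770262298329218 ((453.76409912109375, -142.44227600097656), (15.592164993286133, 2.539553165435791), 12.100902557373047) [[445.87506103515625, -142.8350372314453], [446.40740966796875, -145.3181610107422], [461.65313720703125, -142.0495147705078], [461.12078857421875, -139.56639099121094]]
[ 500  316   35   68 1095] z 0.3770178008944286 ((472.774658203125, -230.11399841308594), (15.223886489868164, 2.9648818969726562), 15.008808135986328) [[465.0384826660156, -230.65338134765625], [465.8063049316406, -233.51712036132812], [480.5108337402344, -229.57461547851562], [479.7430114746094, -226.71087646484375]]
bar_center [(0.97, [325.2, 181.4], array([ 0.4133, -0.2057,  0.006 ]))]
bar_clean_end [(0.73, [328.3, 232.1], array([ 0.3481, -0.2242,  0.006 ]))]
```

View pics/d1.png

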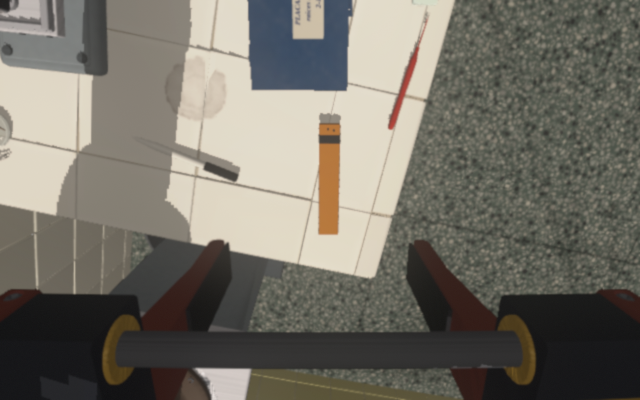

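The wrist view shows the bar upright in the image, clean end at row 235 and ink band at rows 133–142. Nothing is on either side where the fingers will go (marker tip at (238,175), about 90 mm off). The bar centre is about (0.4175, -0.2092) with yaw 12.2°, so I'll grip 42 mm toward the ink end.

```bash
python3 -c "
from h import *
plan([0.4585,-0.2003,0.05],-77.8)"
```

```text
turn tool rotvec [ 0.0006 -0.0002 -0.0049] shift after turn [ 0.0104 -0.0174  0.1997] shift before turn [ 0.0103 -0.0176  0.1997] q [ 0.6133  0.1359 -0.3313  1.8399  0.0483  1.174  -1.0967]
```

```bash
python3 -m pendant '[0,0.0052,-0.0088,0.04,0,0,-0.005, 0,0.0052,-0.0088,0.04,0,0,0, 0,0,0,0.04,0,0,0, 0,0,0,0.04,0,0,0, 0,0,0,0.04,0,0,0, 0,0,0,0,0,0,0]'
python3 barw.py d2; python3 -c "
from h import *
plan([0.4585,-0.2003,0.004],-77.8)"
```

```text
time_s: 4.35
eef_pos: [0.4552, -0.199, 0.0455]
ee_rot: [2.443, -1.971, -0.013]
contact_force: [-0.7, 1.1, 0.4]
opening: 0.0877
t 4.35 p [ 0.4552 -0.199   0.0455] R [[0.211, -0.977, -0.009], [-0.977, -0.211, 0.003], [-0.005, 0.008, -1.0]] F [-0.6505  1.1009  0.4167] open 0.0877
[305 174  37  19 664] z 0.012295613133611459 ((477.228515625, -196.2010955810547), (12.470808029174805, 23.217445373535156), 12.588116645812988) [[468.61297607421875, -186.23037719726562], [473.67303466796875, -208.88970947265625], [485.84405517578125, -206.17181396484375], [480.78399658203125, -183.51248168945312]]
[ 306  208   35  124 4158] z 0.012348870101884124 ((413.98980712890625, -209.86195373535156), (97.19966125488281, 23.148393630981445), 11.590314865112305) [[364.0555419921875, -208.28805541992188], [368.70635986328125, -230.96444702148438], [463.924072265625, -211.43585205078125], [459.27325439453125, -188.75946044921875]]
[103 324  18  58 450] z 0.17387575062352242 ((471.6507873535156, -149.2548065185547), (12.793164253234863, 2.3930184841156006), 9.77861213684082) [[465.1439208984375, -149.16209411621094], [465.55035400390625, -151.5203399658203], [478.15765380859375, -149.34751892089844], [477.751220703125, -146.98927307128906]]
bar_center [(0.61, [321.1, 267.6], array([ 0.4149, -0.2086,  0.006 ]))]
bar_clean_end []
turn tool rotvec [-0.0011 -0.0009  0.0008] shift after turn [0.     0.0017 0.0473] shift before turn [-0.      0.0018  0.0473] q [ 0.5588  0.4049 -0.3036  2.0201  0.176   0.7397 -1.2092]
```

View pics/d2.png

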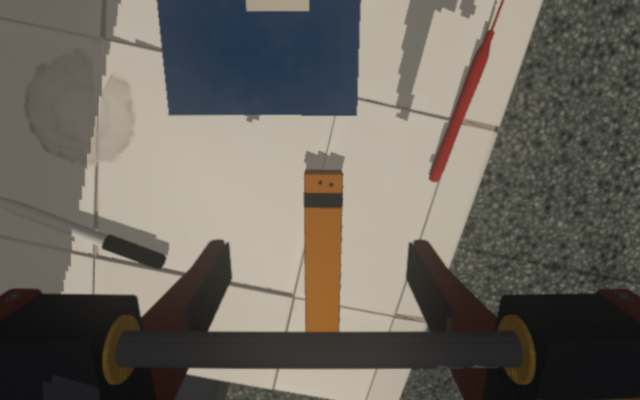

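The bar is centred between the fingers (cols 305–342, finger tips at 228/410), the band is at row 200, and the grey beyond its end is only shadow. Descending and gripping.

```bash
python3 -m pendant '[0,0,0,0.015,0,0,0, 0,0,0,0.015,0,0,0, 0,0,0,0.012,0,0,0, 0,0,0,0.004,0,0,0, 0,0,0,0,0,0,0,0,0,0,0,0,0,0]'; python3 -m pendant '[1,0,0,0,0,0,0,1,0,0,0,0,0,0,1,0,0,0,0,0,0,1,0,0,0,0,0,0,1,0,0,0,0,0,0,1,0,0,0,0,0,0]'; python3 -c "
from h import *
st()"
```

```text
time_s: 5.1
eef_pos: [0.4601, -0.1992, 0.0046]
ee_rot: [-2.447, 1.97, -0.002]
contact_force: [-0.3, -0.5, 0.5]
opening: 0.0879
time_s: 5.7
eef_pos: [0.4595, -0.199, 0.0038]
ee_rot: [2.447, -1.971, -0.0]
contact_force: [-0.1, -0.5, -0.1]
opening: 0.0434
t 5.7 p [ 0.4595 -0.199   0.0038] R [[0.213, -0.977, -0.0], [-0.977, -0.213, -0.0], [0.0, 0.0, -1.0]] F [-0.0936 -0.5063 -0.1125] open 0.0434
```

```bash
python3 -m pendant '[1,0,0,0,0,0,0,1,0,0,0,0,0,0,1,0,0,0,0,0,0,1,0,0,0,0,0,0,1,0,0,0,0,0,0]'; python3 -m pendant '[1,0,0,-0.02,0,0,0,1,0,0,-0.04,0,0,0,1,0,0,-0.04,0,0,0,1,0,0,-0.04,0,0,0,1,0,0,0,0,0,0,1,0,0,0,0,0,0]'; python3 barw.py e1
```

```text
time_s: 6.2
eef_pos: [0.4595, -0.199, 0.0038]
ee_rot: [2.447, -1.97, -0.0]
contact_force: [-0.6, -0.2, 0.1]
opening: 0.0033
time_s: 6.8
eef_pos: [0.4599, -0.1993, 0.1445]
ee_rot: [-2.446, 1.971, -0.003]
contact_force: [0.0, -0.2, -0.7]
opening: 0.0003
t 6.8 p [ 0.4599 -0.1993  0.1445] R [[0.213, -0.977, 0.002], [-0.977, -0.213, -0.001], [0.001, -0.002, -1.0]] F [ 0.0471 -0.1912 -0.7405] open 0.0003
[ 308  180   24   62 1455] z 0.01241851367545025 ((430.4537658691406, -206.36741638183594), (61.40079116821289, 22.241619110107422), 11.865972518920898) [[398.1227111816406, -201.7969512939453], [402.6960754394531, -223.5633087158203], [462.7848205566406, -210.93788146972656], [458.2114562988281, -189.17152404785156]]
bar_center [(0.64, [319.3, 223.1], array([ 0.4165, -0.209 ,  0.006 ]))]
bar_clean_end []
```

View pics/e1.png

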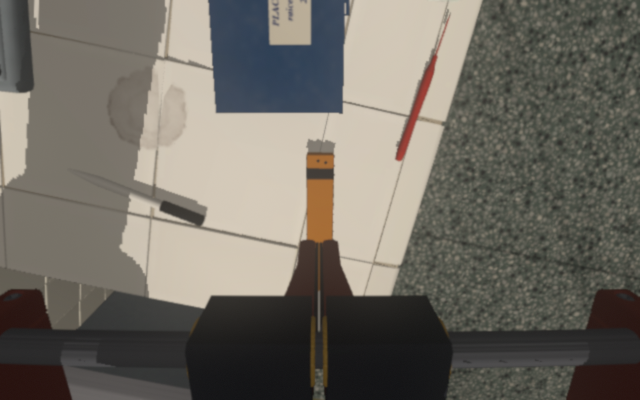

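The grasp missed: the fingers are fully shut (opening 0.3 mm) and the bar hasn't moved, with its band still at (320,173). I'll find out why by checking fingertip location and table height from depth.

```bash
python3 - <<'E'
from h import *
s=st(); M=R.from_rotvec(s["ee_rot"]).as_matrix()
c=read_camera("wrist"); 
print("TCP px",proj(c,s["eef_pos"]))
for px in [(313,250),(326,250),(305,290),(335,290),(319,175),(320,210),(290,180),(360,180),(250,250)]:
    P=at_depth(c,px,1); print(px,"world",P,"tool",M.T@(P-s["eef_pos"]))
for n in ["scene","top"]:
    c=read_camera(n); m=np.zeros((400,640),bool); p=proj(c,s["eef_pos"]); print(n,"tcp px",p)
    x0,y0=int(p[0]),int(p[1]); cv2.imwrite(f"pics/f_{n}.png",cv2.resize(c["frame"][max(0,y0-60):y0+60,x0-80:x0+80],None,fx=5,fy=5,interpolation=cv2.INTER_CUBIC))
    S=silhouettes(n,"bar_center"); print([(x["score"],x["point"]) for x in S])
E
```

```text
t 6.95 p [ 0.4585 -0.1987  0.1425] R [[0.213, -0.977, -0.002], [-0.977, -0.213, 0.001], [-0.001, 0.002, -1.0]] F [-0.0761 -0.0705 -0.6755] open 0.0006
TCP px [319.78   235.7798]
(313, 250) world [ 0.4678 -0.1934  0.1832] tool [-0.0032 -0.0101 -0.0408]
(326, 250) world [ 0.4691 -0.1992  0.1833] tool [ 0.0027 -0.0102 -0.0409]
(305, 290) world [ 0.4672 -0.1911  0.2171] tool [-0.0057 -0.0099 -0.0747]
(335, 290) world [ 0.4694 -0.2018  0.217 ] tool [ 0.0053 -0.0099 -0.0746]
(319, 175) world [ 0.4633 -0.1972  0.0126] tool [-0.0003 -0.0052  0.1299]
(320, 210) world [ 0.4306 -0.2053  0.0124] tool [0.0007 0.0284 0.1301]
(290, 180) world [ 0.4497 -0.172  -0.0001] tool [-0.0278  0.0026  0.1426]
(360, 180) world [ 0.4641 -0.2368  0.0007] tool [0.0386 0.0023 0.1417]
(250, 250) world [ 0.37   -0.1463  0.0008] tool [-0.0698  0.075   0.1419]
scene tcp px [232.4471 188.4492]
[(0.68, [242.0, 207.7])]
top tcp px [396.0456 209.3331]
[(0.53, [392.4, 228.9])]
```

View pics/f_scene.png

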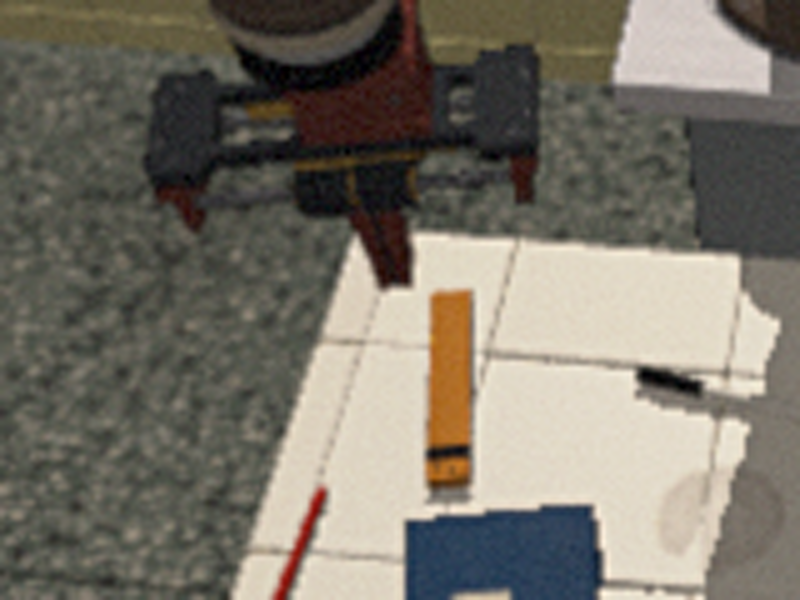

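```bash
python3 - <<'E'
from h import *
s=status.get_obs(); M=R.from_rotvec(s["ee_rot"]).as_matrix()
c=read_camera("wrist"); cv2.imwrite("pics/g.png",cv2.resize(c["frame"][190:310,240:400],None,fx=5,fy=5,interpolation=cv2.INTER_CUBIC))
for y in range(225,262,2): print(y,[np.round(1000*M.T@(at_depth(c,(x,y))-s["eef_pos"]),0).tolist() for x in (308,315,322,330)])
for z in (0,-.01,-.02,-.035): print(z,proj(c,s["eef_pos"]+M@[0,-.01,z]))
E
```

```text
225 [[-11.0, 44.0, 132.0], [-4.0, 44.0, 131.0], [3.0, 44.0, 131.0], [10.0, 43.0, 130.0]]
227 [[-11.0, 46.0, 131.0], [-4.0, 46.0, 130.0], [3.0, 46.0, 131.0], [10.0, 46.0, 132.0]]
229 [[-11.0, 48.0, 131.0], [-4.0, 48.0, 131.0], [3.0, 48.0, 130.0], [10.0, 48.0, 130.0]]
231 [[-11.0, 50.0, 132.0], [-4.0, 49.0, 130.0], [3.0, 50.0, 130.0], [10.0, 50.0, 131.0]]
233 [[-11.0, 52.0, 131.0], [-4.0, 52.0, 131.0], [3.0, 52.0, 131.0], [10.0, 52.0, 130.0]]
235 [[-11.0, 55.0, 132.0], [-4.0, 54.0, 131.0], [3.0, 54.0, 131.0], [10.0, 54.0, 131.0]]
237 [[-11.0, 56.0, 132.0], [-4.0, 57.0, 132.0], [3.0, 56.0, 131.0], [10.0, 57.0, 132.0]]
239 [[-11.0, 58.0, 131.0], [-4.0, 58.0, 131.0], [3.0, 58.0, 129.0], [10.0, 58.0, 130.0]]
241 [[-6.0, -10.0, -30.0], [-4.0, 61.0, 133.0], [3.0, 60.0, 131.0], [5.0, -10.0, -30.0]]
243 [[-6.0, -10.0, -32.0], [-4.0, 62.0, 131.0], [3.0, 62.0, 131.0], [5.0, -10.0, -32.0]]
245 [[-6.0, -10.0, -35.0], [-4.0, 64.0, 130.0], [3.0, 64.0, 131.0], [5.0, -10.0, -36.0]]
247 [[-6.0, -10.0, -37.0], [-4.0, 67.0, 131.0], [3.0, 66.0, 131.0], [5.0, -10.0, -36.0]]
249 [[-5.0, -10.0, -40.0], [-4.0, 69.0, 131.0], [3.0, 69.0, 131.0], [5.0, -10.0, -40.0]]
251 [[-5.0, -10.0, -41.0], [-4.0, 71.0, 131.0], [3.0, 72.0, 132.0], [5.0, -10.0, -41.0]]
253 [[-5.0, -10.0, -43.0], [-2.0, -8.0, -39.0], [1.0, -8.0, -40.0], [4.0, -10.0, -44.0]]
255 [[-5.0, -10.0, -46.0], [-2.0, -8.0, -41.0], [1.0, -9.0, -43.0], [4.0, -10.0, -46.0]]
257 [[-5.0, -10.0, -47.0], [-2.0, -8.0, -44.0], [1.0, -9.0, -45.0], [4.0, -10.0, -47.0]]
259 [[-5.0, -10.0, -50.0], [-2.0, -9.0, -47.0], [1.0, -8.0, -45.0], [4.0, -10.0, -50.0]]
261 [[-5.0, -10.0, -52.0], [-2.0, -8.0, -48.0], [1.0, -8.0, -48.0], [4.0, -10.0, -51.0]]
0 [319.7429 219.2388]
-0.01 [319.8057 225.675 ]
-0.02 [319.875 232.78 ]
-0.035 [319.9936 244.9368]
```

View pics/g.png

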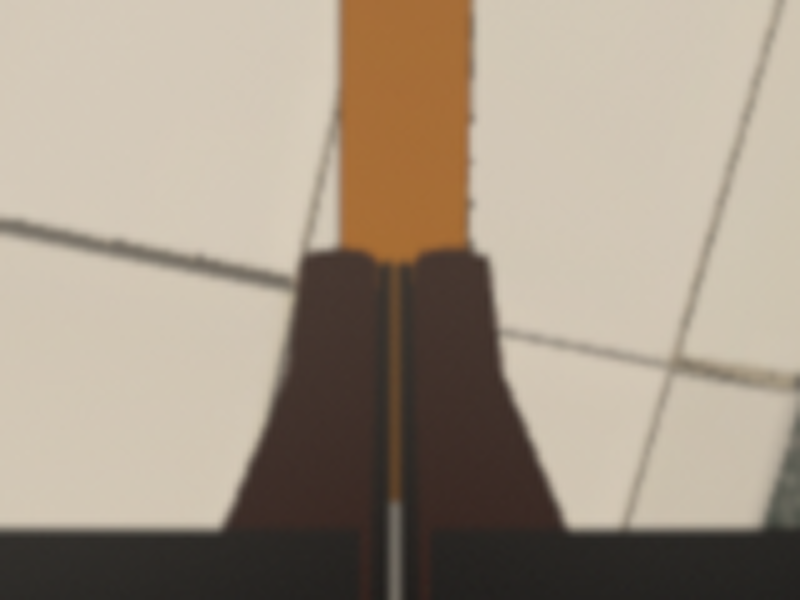

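The cause is measurable. Depth shows the real fingertips about 30 mm short of the reported TCP (tool z ≈ -30 mm, finger's first row 241), and the scene view agrees. The fingers therefore shut at z ≈ 34 mm, above the bar. From here I'll treat the tips as TCP − 30 mm, then reopen and go lower in steps while watching the force.

```bash
python3 -m pendant '[0,0,0,0,0,0,0,0,0,0,0,0,0,0,0,0,0,0,0,0,0,0,0,0,0,0,0,0,0,0,0,0,0,0,0,0,0,0,0,0,0,0,0,0,0,0.03,0,0,0,0,0,0,0.03,0,0,0,0,0,0,0.03,0,0,0,0,0,0,0.02,0,0,0,0,0,0,0,0,0,0]'
python3 - <<'E'
from h import *
s=st(); M=R.from_rotvec(s["ee_rot"]).as_matrix()
c=read_camera("wrist"); P,px=cloud(c,np.ones((400,640),bool)); T=(P-s["eef_pos"])@M
k=(abs(T[:,1])<.02)&(abs(T[:,0])<.07)&(T[:,2]<-.005)&(T[:,2]>-.06)
print(k.sum(),np.percentile(T[k][:,2],[90,95,98,100])); L=T[k&(T[:,0]<0)];Rr=T[k&(T[:,0]>0)]
for q in (L,Rr): print(q.min(0),q.max(0),q[q[:,2].argmax()])
plan([0.4585,-0.2003,-0.026],-77.8)
E
```

```text
time_s: 8.35
eef_pos: [0.4576, -0.1982, 0.0315]
ee_rot: [2.446, -1.969, -0.007]
contact_force: [-0.8, 0.3, 0.2]
opening: 0.0849
t 8.35 p [ 0.4576 -0.1982  0.0315] R [[0.213, -0.977, -0.004], [-0.977, -0.213, 0.002], [-0.003, 0.004, -1.0]] F [-0.8267  0.2875  0.2316] open 0.0849
2822 [-0.0326 -0.0307 -0.0294 -0.0268]
[-0.0524 -0.0109 -0.06  ] [-0.0425  0.0116 -0.0268] [-0.0487 -0.0089 -0.0268]
[ 0.0411 -0.0109 -0.06  ] [ 0.0512  0.0119 -0.0278] [ 0.0421  0.0037 -0.0278]
turn tool rotvec [0.0021 0.0016 0.0021] shift after turn [0.0017 0.0005 0.059 ] shift before turn [0.0017 0.0004 0.059 ] q [ 0.5547  0.4337 -0.3018  2.0333  0.1936  0.7039 -1.225 ]
```

```bash
python3 -m pendant '[0,0,0,0.015,0,0,0,0,0,0,0.015,0,0,0,0,0,0,0.012,0,0,0,0,0,0,0.01,0,0,0,0,0,0,0,0,0,0,0,0,0,0,0,0,0]'; python3 -m pendant '[0,0,0,0.004,0,0,0,0,0,0,0.003,0,0,0,0,0,0,0,0,0,0,0,0,0,0,0,0,0]'
```

```text
time_s: 9.0
eef_pos: [0.4597, -0.199, -0.0179]
ee_rot: [-2.447, 1.97, -0.0]
contact_force: [1.8, -0.8, 0.5]
opening: 0.0878
time_s: 9.4
eef_pos: [0.4595, -0.199, -0.0251]
ee_rot: [2.447, -1.97, 0.0]
contact_force: [0.4, 0.0, 0.4]
opening: 0.0875
```

No contact force, so the tips are clear of the bench. Closing.

```bash
python3 -m pendant '[1,0,0,0,0,0,0,1,0,0,0,0,0,0,1,0,0,0,0,0,0,1,0,0,0,0,0,0,1,0,0,0,0,0,0,1,0,0,0,0,0,0,1,0,0,0,0,0,0,1,0,0,0,0,0,0,1,0,0,0,0,0,0,1,0,0,0,0,0,0]'; python3 -m pendant '[1,0,0,-0.02,0,0,0,1,0,0,-0.03,0,0,0,1,0,0,-0.04,0,0,0,1,0,0,-0.04,0,0,0,1,0,0,0,0,0,0,1,0,0,0,0,0,0]'; python3 barw.py h1
```

```text
time_s: 10.4
eef_pos: [0.4595, -0.199, -0.0252]
ee_rot: [2.447, -1.971, 0.0]
contact_force: [-0.6, 0.3, 0.5]
opening: 0.0247
time_s: 11.0
eef_pos: [0.4599, -0.1993, 0.1055]
ee_rot: [-2.446, 1.971, -0.003]
contact_force: [-0.5, 0.7, -0.3]
opening: 0.0243
t 11.0 p [ 0.4599 -0.1993  0.1055] R [[0.213, -0.977, 0.002], [-0.977, -0.213, -0.001], [0.001, -0.001, -1.0]] F [-0.5499  0.7372 -0.2705] open 0.0243
[ 294  219   51   26 1225] z 0.14308156445521486 ((476.865234375, -195.09255981445312), (13.106502532958984, 22.98061752319336), 12.135878562927246) [[468.0428161621094, -185.2367401123047], [472.8740539550781, -207.7037811279297], [485.6876525878906, -204.94837951660156], [480.8564147949219, -182.48133850097656]]
[ 293  264   52   68 3373] z 0.14293035101386395 ((442.3335266113281, -202.36947631835938), (39.1188850402832, 24.805002212524414), 12.307164192199707) [[420.5799560546875, -194.421142578125], [425.8671875, -218.65609741210938], [464.08709716796875, -210.31781005859375], [458.79986572265625, -186.08285522460938]]
[ 296  369   47   31 1430] z 0.14279922594169742 ((391.2763366699219, -213.86660766601562), (22.19942855834961, 24.43286895751953), 13.220715522766113) [[377.6768493652344, -204.5124969482422], [383.2647399902344, -228.2978057861328], [404.8758239746094, -223.22071838378906], [399.2879333496094, -199.43540954589844]]
bar_center [(0.95, [316.7, 339.0], array([ 0.3143, -0.2287,  0.006 ]))]
bar_clean_end []
```

View pics/h1.png

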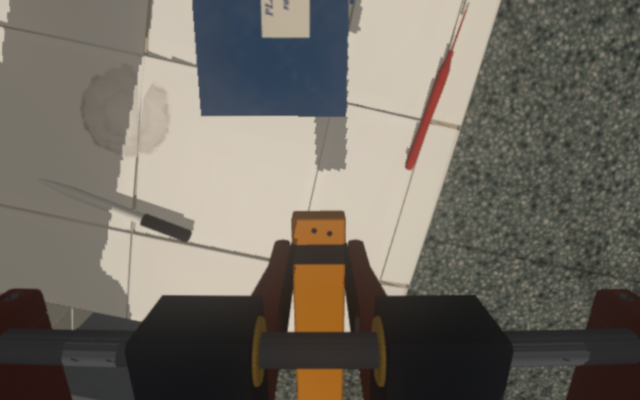

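The bar is gripped and lifted level (top z 0.143 along its length, opening 24.3 mm), with the band at (319,255). The TCP sits at bar x ≈ +45 mm, and the bar's underside is 25.5 mm above the TCP. Next I'll raise it and turn it round.

```bash
python3 -m pendant '[1,0,0,-0.026,0,0,-0.1445,1,0,0,-0.026,0,0,-0.1445,1,0,0,-0.026,0,0,-0.1445,1,0,0,-0.026,0,0,-0.1445,1,0,0,-0.026,0,0,-0.1445,1,0,0,-0.026,0,0,-0.1445,1,0,0,-0.026,0,0,-0.1445,1,0,0,-0.026,0,0,-0.1445,1,0,0,-0.026,0,0,-0.1445,1,0,0,-0.026,0,0,-0.1445,1,0,0,0,0,0,0,1,0,0,0,0,0,0]'; python3 -c "
from h import *
st();plan([0.526,0.3,0.37],5)"
```

```text
time_s: 12.35
eef_pos: [0.4594, -0.1991, 0.3636]
ee_rot: [-3.138, -0.136, 0.002]
contact_force: [0.2, -0.9, -1.5]
opening: 0.0248
t 12.35 p [ 0.4594 -0.1991  0.3636] R [[0.996, 0.087, -0.001], [0.087, -0.996, 0.001], [-0.001, -0.001, -1.0]] F [ 0.2494 -0.9328 -1.5101] open 0.0248
turn tool rotvec [-0.001   0.0012 -0.0004] shift after turn [ 0.1099 -0.4914 -0.0064] shift before turn [ 0.1096 -0.4914 -0.0061] q [ 0.8001  0.1363 -0.5502  1.5891  0.0712  1.4379  0.3314]
```

```bash
python3 -m pendant '[1,0.0092,-0.041,0,0,0,0,1,0.0092,-0.041,0,0,0,0,1,0.0092,-0.041,0,0,0,0,1,0.0092,-0.041,0,0,0,0,1,0.0092,-0.041,0,0,0,0,1,0.0092,-0.041,0,0,0,0,1,0.0092,-0.041,0,0,0,0,1,0.0092,-0.041,0,0,0,0,1,0.0092,-0.041,0,0,0,0,1,0.0092,-0.041,0,0,0,0,1,0.0092,-0.041,0,0,0,0,1,0.0092,-0.041,0,0,0,0]';python3 -m pendant '[1,0,0,0.04,0,0,0,1,0,0,0.04,0,0,0,1,0,0,0.04,0,0,0,1,0,0,0.04,0,0,0,1,0,0,0.04,0,0,0,1,0,0,0,0,0,0,1,0,0,0,0,0,0]'; python3 -c "
from h import *
st();plan([0.526,0.3,0.17],5)
for n in ['wrist','top','scene']:
  c=read_camera(n);cv2.imwrite(f'pics/i_{n}.png',c['frame'])
"
```

```text
time_s: 13.55
eef_pos: [0.5255, 0.3021, 0.3623]
ee_rot: [3.137, 0.136, -0.005]
contact_force: [0.5, -0.8, -0.2]
opening: 0.0249
time_s: 14.25
eef_pos: [0.5249, 0.3008, 0.164]
ee_rot: [3.138, 0.139, -0.004]
contact_force: [0.0, -0.1, 0.2]
opening: 0.0244
t 14.25 p [0.5249 0.3008 0.164 ] R [[0.996, 0.088, -0.003], [0.088, -0.996, -0.001], [-0.003, 0.001, -1.0]] F [ 0.0083 -0.0891  0.1778] open 0.0244
turn tool rotvec [0.0005 0.0029 0.0013] shift after turn [ 0.001   0.0009 -0.006 ] shift before turn [ 0.001   0.0009 -0.006 ] q [-0.0442  0.5262 -0.7886  1.6419  0.4003  1.1457 -0.8455]
```

View pics/i_wrist.png

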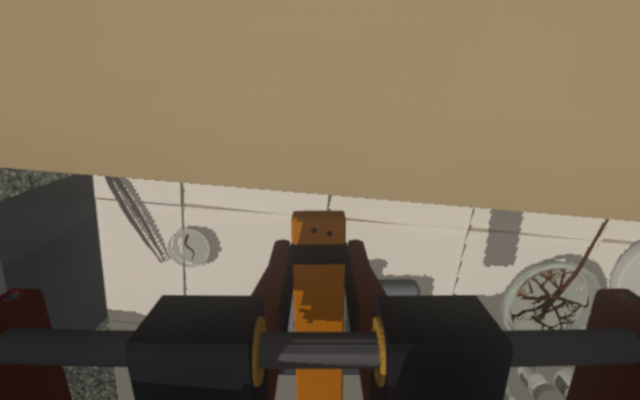

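View pics/i_scene.png

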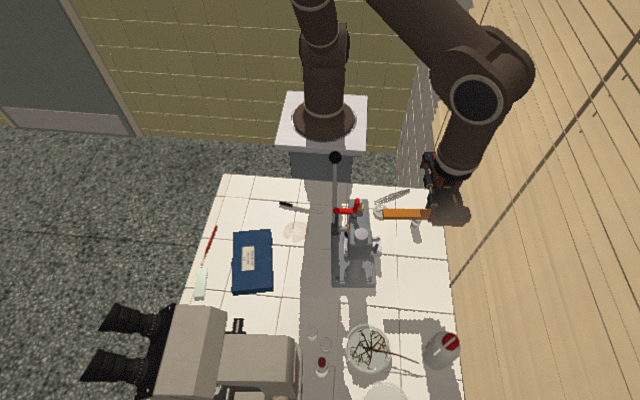

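The scene view shows the bar (383–440, 213) held level on the open side of the guide, clean end toward the stand. The wrist view sees the wall instead, so I'll refine the stand pose from the top and scene depth edges.

```bash
cat > stand.py <<'E'
from h import *
from scipy.optimize import least_squares
C={n:read_camera(n) for n in ["scene","top"]}
p0=np.array([.541,.130,np.radians(5)])
def tos(P,p):
    c,s=np.cos(p[2]),np.sin(p[2]); d=P[:,:2]-p[:2]; return np.c_[d@[c,s],d@[-s,c],P[:,2]]
for n,c in C.items():
    P,_=cloud(c,np.ones((400,640),bool)); q=tos(P,p0)*1000
    base=q[(q[:,2]>22)&(q[:,2]<34)&(abs(q[:,0]-22)<95)&(abs(q[:,1])<70)]
    head=q[(q[:,2]>215)&(q[:,2]<236)&(abs(q[:,1])<45)&(q[:,0]>-40)&(q[:,0]<110)]
    print(n,"base z",np.median(base[:,2]))
    def edge(Q,along,val,lo,hi,mx,step=4):
        r=[]
        for a in np.arange(lo,hi,step):
            k=(Q[:,along]>=a)&(Q[:,along]<a+step)
            if k.sum()>2: r.append((a+step/2,(Q[k,val].max() if mx else Q[k,val].min())))
        r=np.array(r); 
        if len(r)<3: return None
        m=np.median(r[:,1]); g=r[abs(r[:,1]-m)<5]; f=np.polyfit(g[:,0],g[:,1],1); return round(m,1),len(g),"slope",round(f[0],3),"at0",round(f[1],1)
    print(" front x(-62)",edge(base,1,0,-55,55,False)," back x(106)",edge(base,1,0,-55,55,True))
    print(" right y(-58)",edge(base,0,1,-58,100,False)," left y(58)",edge(base,0,1,-58,100,True))
    print(" head y min",edge(head,0,1,-20,80,False)," max",edge(head,0,1,-20,80,True))
    k=q[(q[:,2]>285)&(np.hypot(q[:,0]+86,q[:,1]+55)<30)]; 
    S=least_squares(lambda v:np.linalg.norm(k-v,axis=1)-15,[-86,-55,297],loss="soft_l1"); print(" knob (-86,-55,297):",S.x,len(k))
    g=q[(q[:,2]>38)&(q[:,2]<54)&(abs(q[:,0])<40)&(q[:,1]>20)&(q[:,1]<90)]
    if len(g): print(" guide",len(g),g.min(0),g.max(0)); np.save(f"g_{n}.npy",g)
    im=c["frame"].copy()
    def sp(v): 
        cc,s=np.cos(p0[2]),np.sin(p0[2]); v=np.array(v)/1000; return proj(c,[p0[0]+cc*v[0]-s*v[1],p0[1]+s*v[0]+cc*v[1],v[2]])
    Z=6; x0,y0=np.array(sp([0,20,40])).astype(int)-[60,45]
    big=cv2.resize(c["frame"][y0:y0+90,x0:x0+120],None,fx=Z,fy=Z,interpolation=cv2.INTER_CUBIC)
    def ln(a,b,col):
        a=((sp(a)-[x0,y0]+.5)*Z).astype(int);b=((sp(b)-[x0,y0]+.5)*Z).astype(int);cv2.line(big,tuple(map(int,a)),tuple(map(int,b)),col,1)
    for x in(-17,17): ln([x,30,49],[x,76,49],(0,255,0))
    b=[(-62,-58,28),(-62,58,28),(106,58,28),(106,-58,28)]
    for i in range(4): ln(b[i],b[(i+1)%4],(255,0,255))
    cv2.imwrite(f"pics/s_{n}.png",big)
E
python3 stand.py
```

```text
scene base z 28.083923973020205
 front x(-62) (np.float64(26.5), 5, 'slope', np.float64(0.001), 'at0', np.float64(26.3))  back x(106) (np.float64(105.2), 25, 'slope', np.float64(-0.0), 'at0', np.float64(105.1))
 right y(-58) (np.float64(-53.6), 36, 'slope', np.float64(-0.004), 'at0', np.float64(-53.7))  left y(58) (np.float64(54.2), 18, 'slope', np.float64(0.022), 'at0', np.float64(55.0))
 head y min (np.float64(-21.7), 22, 'slope', np.float64(-0.013), 'at0', np.float64(-21.2))  max (np.float64(23.1), 25, 'slope', np.float64(0.021), 'at0', np.float64(22.4))
 knob (-86,-55,297): [-85.2303 -54.243  296.2026] 147
 guide 118 [-23.2889  48.6205  38.3361] [28.0267 77.384  51.2852]
top base z 29.177792709155103
 front x(-62) (np.float64(-33.0), 6, 'slope', np.float64(-0.027), 'at0', np.float64(-34.2))  back x(106) (np.float64(99.5), 13, 'slope', np.float64(-0.021), 'at0', np.float64(100.4))
 right y(-58) (np.float64(-41.9), 17, 'slope', np.float64(0.031), 'at0', np.float64(-42.3))  left y(58) (np.float64(13.3), 2, 'slope', np.float64(0.681), 'at0', np.float64(29.6))
 head y min (np.float64(-21.8), 22, 'slope', np.float64(-0.008), 'at0', np.float64(-21.8))  max (np.float64(22.2), 25, 'slope', np.float64(-0.002), 'at0', np.float64(22.1))
 knob (-86,-55,297): [-84.3439 -55.2081 298.0894] 119
 guide 91 [-19.8774  20.3632  38.519 ] [24.5995 74.2132 53.1432]
```

View pics/s_top.png

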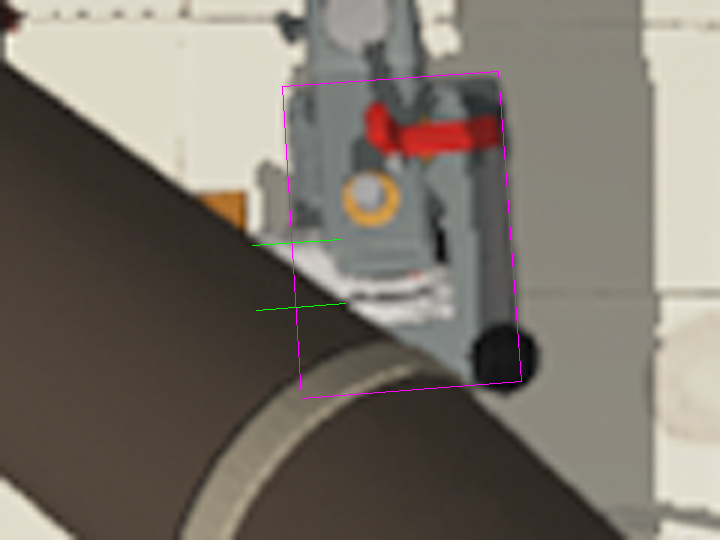

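View pics/s_scene.png

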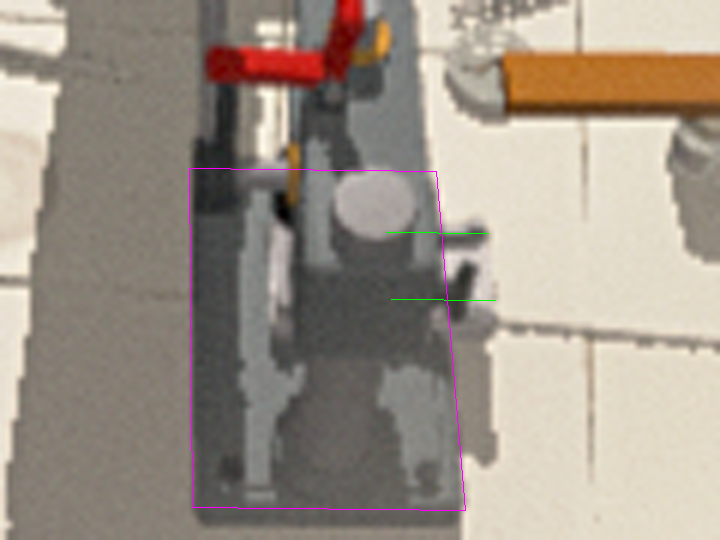

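```bash
python3 - <<'E'
from h import *
p=np.array([.5415,.1305,np.radians(5)])
for n in ("scene","top"):
    P=np.load(f"Q_{n}.npy"); c,s=np.cos(p[2]),np.sin(p[2]); d=P[:,:2]-p[:2]; q=np.c_[d@[c,s],d@[-s,c],P[:,2]]*1000
    g=q[(q[:,1]>30)&(q[:,1]<82)&(abs(q[:,0])<40)&(q[:,2]<70)&(q[:,2]>15)]
    print(n); 
    for y in range(30,82,5):
        k=g[(g[:,1]>=y)&(g[:,1]<y+5)]; k=k[np.argsort(k[:,0])]; print(y,[(int(a),int(b)) for a,b in k[:,[0,2]]][:40])
E
```

```text
scene
30 [(37, 28), (37, 30), (39, 26), (39, 27)]
35 [(37, 29), (38, 26), (39, 27), (39, 34)]
40 [(31, 30), (33, 28), (37, 30), (38, 31), (38, 26)]
45 [(19, 46), (21, 45), (24, 44), (24, 39), (25, 35), (26, 37), (27, 33), (28, 29), (32, 31), (33, 27), (37, 30), (39, 28), (39, 28)]
50 [(-19, 48), (-17, 46), (0, 39), (19, 46), (20, 47), (21, 44), (21, 39), (22, 45), (22, 41), (23, 36), (23, 37), (25, 23), (26, 36), (26, 31), (26, 31), (26, 37), (26, 26), (28, 22), (30, 26), (33, 27), (34, 24), (34, 30), (36, 27), (38, 25)]
55 [(-18, 49), (-17, 46), (-16, 53), (-16, 47), (-14, 44), (-14, 45), (-13, 41), (-12, 43), (-9, 42), (-9, 43), (-8, 40), (-6, 42), (-4, 41), (-4, 41), (0, 42), (0, 43), (2, 42), (2, 42), (24, 28), (25, 23), (25, 36), (25, 42), (25, 42), (26, 31), (29, 26), (33, 27), (35, 25), (37, 17), (38, 26)]
60 [(-22, 48), (-19, 47), (-16, 47), (-15, 43), (-15, 49), (-14, 39), (-10, 41), (-7, 40), (-7, 42), (-5, 39), (20, 48), (21, 40), (23, 49), (24, 40), (25, 34), (25, 29), (25, 36), (25, 30)]
65 [(-23, 46), (-22, 47), (-19, 47), (-17, 50), (-17, 40), (-16, 47), (-15, 44), (-1
[... 2799 characters left out ...]
6), (-4, 46), (-4, 45), (-1, 45), (0, 43), (1, 45), (2, 40), (4, 46), (8, 42), (11, 43), (14, 47), (16, 49), (17, 49), (19, 52), (20, 46)]
65 [(-25, 37), (-24, 35), (-23, 50), (-20, 50), (-17, 46), (-13, 42), (-10, 47), (-10, 44), (-6, 40), (-4, 48), (-1, 45), (0, 43), (2, 41), (2, 43), (5, 44), (5, 43), (8, 42), (9, 41), (11, 44), (13, 37), (14, 48), (14, 46), (17, 50), (21, 46)]
70 [(-25, 44), (-24, 37), (-23, 52), (-23, 49), (-20, 52), (-20, 49), (-16, 44), (-15, 41), (-13, 42), (-12, 40), (-9, 44), (-6, 43), (-6, 40), (-3, 42), (-3, 41), (0, 41), (3, 41), (5, 49), (9, 39), (12, 43), (15, 47), (15, 45), (17, 51), (17, 48), (20, 48), (21, 49)]
75 [(3, 43), (6, 43), (9, 43), (12, 43)]
80 []
```

```bash
cat > barstand.py <<'E'
from h import *
p=np.array([.5415,.1305,np.radians(5)])
c_,s_=np.cos(p[2]),np.sin(p[2])
def S2W(v): v=np.array(v)/1000; return np.array([p[0]+c_*v[0]-s_*v[1],p[1]+s_*v[0]+c_*v[1],v[2]])
def W2S(P): P=np.atleast_2d(P); d=P[:,:2]-p[:2]; return np.c_[d@[c_,s_],d@[-s_,c_],P[:,2]]*1000
if __name__=="__main__":
    s=st(); print("TCP stand",W2S(s["eef_pos"]))
    for n in ["scene","top","wrist"]:
        c=read_camera(n); hsv=cv2.cvtColor(c["frame"],cv2.COLOR_BGR2HSV)
        m=((hsv[...,0]>8)&(hsv[...,0]<25)&(hsv[...,1]>140)&(hsv[...,2]>60))
        P,_=cloud(c,m); q=W2S(P); q=q[(abs(q[:,0])<35)&(q[:,1]>-30)&(q[:,1]<260)&(q[:,2]<s["eef_pos"][2]*1000+60)]
        if len(q)<30: print(n,"few",len(q)); continue
        zt=np.percentile(q[:,2],90); t=q[q[:,2]>zt-7]
        print(n,len(t),"ztop",np.median(t[:,2]).round(1),"y range",np.percentile(t[:,1],[0,2,98,100]).round(1),"by y: (y,xmin,xmax,mid)")
        for y in np.arange(t[:,1].min(),t[:,1].max(),15):
            k=t[(t[:,1]>=y)&(t[:,1]<y+15)]
            if len(k)>8: print("   ",int(y+7),k[:,0].min().round(1),k[:,0].max().round(1),((k[:,0].min()+k[:,0].max())/2).round(1))
E
python3 barstand.py; python3 -c "
from barstand import *
plan(S2W([0,145,40]),5)"
```

```text
t 14.5 p [0.5265 0.3016 0.1667] R [[0.996, 0.089, 0.003], [0.089, -0.996, 0.001], [0.003, -0.001, -1.0]] F [-0.3031 -0.0402 -0.0331] open 0.0244
TCP stand [[ -0.023  171.722  166.7128]]
scene 446 ztop 203.4 y range [  8.4  60.5 166.5 172.9] by y: (y,xmin,xmax,mid)
    60 -8.1 14.3 3.1
    75 -9.5 15.0 2.7
    90 -10.6 14.9 2.1
    105 -11.2 14.4 1.6
    120 -10.9 14.7 1.9
    135 -10.0 14.5 2.3
    150 -11.6 14.2 1.3
    165 -14.1 12.3 -0.9
top few 25
wrist 5717 ztop 203.5 y range [ 91.6  94.2 197.3 198.1] by y: (y,xmin,xmax,mid)
    98 -13.7 10.6 -1.6
    113 -13.7 10.7 -1.5
    143 -13.6 10.6 -1.5
    158 -14.2 10.7 -1.7
    173 -14.0 10.4 -1.8
    188 -14.0 9.8 -2.1
    203 -13.9 9.7 -2.1
turn tool rotvec [-0.0003 -0.0015  0.0014] shift after turn [0.0004 0.0262 0.1258] shift before turn [0.0002 0.0263 0.1258] q [-0.0437  0.5235 -0.7888  1.6411  0.4009  1.1447 -0.8451]
```

```bash
python3 -m pendant '[1,0,0,0.03,0,0,0,1,0,0,0.03,0,0,0,1,0,0,0.03,0,0,0,1,0,0,0.02,0,0,0,1,0,0,0.01,0,0,0,1,0,0,0,0,0,0,1,0,0,0,0,0,0,1,0,0,0,0,0,0]'; python3 barstand.py; python3 -c "
from barstand import *
plan(S2W([0,107,27.5]),5)
c=read_camera('scene');x0,y0=proj(c,S2W([0,60,50])).astype(int);cv2.imwrite('pics/j.png',cv2.resize(c['frame'][y0-40:y0+40,x0-60:x0+60],None,fx=6,fy=6,interpolation=cv2.INTER_CUBIC))"
```

```text
time_s: 15.45
eef_pos: [0.5265, 0.3015, 0.0462]
ee_rot: [-3.138, -0.14, -0.003]
contact_force: [-0.9, -0.1, -0.6]
opening: 0.0246
t 15.45 p [0.5265 0.3015 0.0462] R [[0.996, 0.089, 0.002], [0.089, -0.996, 0.001], [0.002, -0.001, -1.0]] F [-0.8938 -0.1449 -0.5934] open 0.0246
TCP stand [[ -0.0667 171.667   46.2126]]
scene 274 ztop 83.2 y range [ 59.3  61.3 145.4 160.9] by y: (y,xmin,xmax,mid)
    66 -9.2 14.6 2.7
    81 -10.3 13.4 1.5
    96 -10.6 13.7 1.6
    111 -9.4 12.5 1.6
    126 -9.9 13.1 1.6
    141 -10.9 11.6 0.3
top few 0
wrist 5323 ztop 83.4 y range [ 91.5  94.4 188.9 191.5] by y: (y,xmin,xmax,mid)
    98 -13.7 10.9 -1.4
    113 -13.5 10.4 -1.6
    143 -13.5 10.3 -1.6
    158 -14.1 10.7 -1.7
    173 -13.9 10.6 -1.6
    188 -14.0 9.7 -2.2
turn tool rotvec [-0.0005 -0.0015  0.0016] shift after turn [0.0003 0.0644 0.0183] shift before turn [0.0002 0.0644 0.0183] q [-0.0977  0.6518 -0.7146  1.749   0.5168  0.9362 -0.937 ]
```

View pics/j.png

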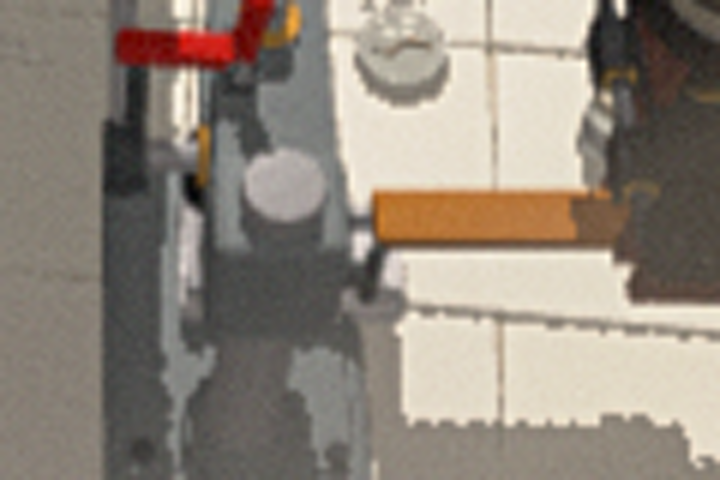

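The bar's clean end (375,217) is lined up with the guide mouth, parallel, and within about 1 mm laterally. I'll lower it to just above the rails and slide in to about 6 mm short of the stop.

```bash
python3 -m pendant '[1,0,0,0.0095,0,0,0,1,0,0,0.009,0,0,0,1,0,0,0,0,0,0,1,-0.0005,0.012,0,0,0,0,1,0,0.012,0,0,0,0,1,0,0.012,0,0,0,0,1,0,0.012,0,0,0,0,1,0,0.01,0,0,0,0,1,0,0.006,0,0,0,0,1,0,0,0,0,0,0,1,0,0,0,0,0,0]'; python3 barstand.py; python3 -c "
from barstand import *
plan(S2W([0,107,27.5]),5)
for n in ('scene','top'):
  c=read_camera(n);x0,y0=proj(c,S2W([0,60,50])).astype(int);cv2.imwrite(f'pics/k_{n}.png',cv2.resize(c['frame'][y0-40:y0+40,x0-60:x0+60],None,fx=6,fy=6,interpolation=cv2.INTER_CUBIC))"
```

```text
time_s: 16.75
eef_pos: [0.531, 0.2373, 0.0265]
ee_rot: [-3.138, -0.14, -0.0]
contact_force: [0.5, 0.6, -0.3]
opening: 0.0247
t 16.75 p [0.531  0.2373 0.0265] R [[0.996, 0.089, 0.0], [0.089, -0.996, 0.0], [0.0, -0.0, -1.0]] F [ 0.5471  0.6396 -0.2867] open 0.0247
TCP stand [[ -1.1632 107.3236  26.4976]]
scene 121 ztop 63.4 y range [51.4 52.9 95.8 97.8] by y: (y,xmin,xmax,mid)
    58 -11.5 10.9 -0.3
    73 -12.1 13.1 0.5
    88 -12.3 12.5 0.1
top few 0
wrist 5960 ztop 63.8 y range [ 28.4  31.  132.5 134.1] by y: (y,xmin,xmax,mid)
    35 -14.8 10.0 -2.4
    50 -14.5 9.9 -2.3
    65 -15.1 8.2 -3.5
    80 -15.1 9.6 -2.7
    95 -15.3 9.7 -2.8
    110 -15.0 9.4 -2.8
    125 -15.0 8.6 -3.2
    140 -14.4 8.2 -3.1
turn tool rotvec [-0.0004 -0.      0.0027] shift after turn [ 0.0014  0.0009 -0.0011] shift before turn [ 0.0014  0.0009 -0.0011] q [ 0.0062  0.6435 -0.707   1.8224  0.5323  0.8747 -0.8643]
```

View pics/k_scene.png

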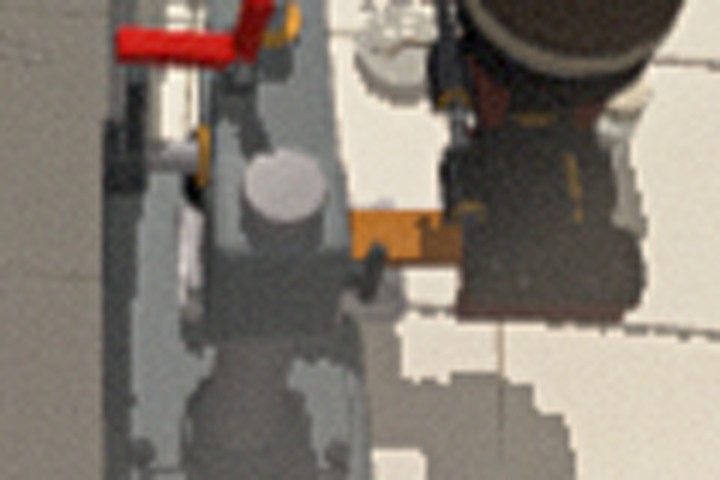

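```bash
python3 - <<'E'
from barstand import *
c=read_camera("wrist");cv2.imwrite("pics/l.png",c["frame"])
P,px=cloud(c,np.ones((400,640),bool)); q=W2S(P)
for y in range(20,80,6):
    k=q[(q[:,1]>=y)&(q[:,1]<y+6)&(abs(q[:,0])<32)&(q[:,2]>36)&(q[:,2]<70)]; k=k[np.argsort(k[:,0])]; print(y,len(k),[(int(a),int(b)) for a,b in k[:,[0,2]]][::max(1,len(k)//30)])
E
```

```text
20 281 [(-27, 41), (-26, 42), (-26, 43), (-24, 45), (-23, 47), (-22, 47), (-22, 47), (-21, 48), (-21, 48), (-20, 49), (-19, 50), (-19, 48), (-18, 48), (-18, 47), (-17, 44), (-16, 43), (12, 43), (12, 44), (13, 45), (13, 45), (14, 46), (14, 47), (15, 49), (16, 49), (17, 48), (17, 47), (18, 48), (18, 48), (19, 47), (20, 46), (20, 46), (22, 42)]
26 467 [(-26, 42), (-25, 46), (-23, 47), (-22, 47), (-21, 48), (-20, 48), (-19, 48), (-18, 46), (-17, 45), (-16, 43), (-13, 63), (-11, 62), (-9, 62), (-7, 63), (-5, 62), (-3, 64), (-1, 63), (0, 63), (2, 63), (4, 63), (6, 63), (8, 64), (10, 62), (12, 42), (13, 46), (14, 47), (15, 50), (16, 48), (17, 48), (18, 48), (19, 47), (21, 45)]
32 557 [(-25, 46), (-22, 47), (-20, 48), (-19, 48), (-17, 45), (-13, 63), (-12, 63), (-11, 63), (-10, 64), (-9, 64), (-8, 63), (-7, 64), (-6, 64), (-5, 63), (-3, 63), (-2, 64), (-1, 63), (0, 64), (0, 63), (1, 63), (2, 62), (3, 63), (4, 64), (5, 62), (6, 63), (7, 62), (8, 62), (13, 44), (15, 48), (16, 49), (18, 47)]
38 417 [(-14, 62), (-14, 62), (-13, 64), (-12, 64), (-11, 64), (-10, 63), (-10, 63), (-9, 63), (-8, 63),
[... 1580 characters left out ...]
44)]
68 144 [(-19, 44), (-18, 42), (-18, 42), (-18, 42), (-17, 41), (-17, 43), (-17, 42), (-16, 42), (-16, 42), (-15, 61), (-14, 63), (-12, 64), (-11, 62), (-10, 63), (-8, 64), (-7, 63), (-5, 64), (-3, 63), (-1, 63), (0, 63), (0, 63), (2, 63), (3, 64), (5, 63), (6, 63), (8, 63), (9, 62), (11, 43), (11, 41), (11, 41), (12, 42), (12, 42), (12, 42), (12, 41), (12, 42), (13, 42)]
74 532 [(-18, 39), (-16, 41), (-14, 63), (-13, 63), (-12, 63), (-11, 64), (-10, 63), (-9, 63), (-9, 63), (-8, 63), (-7, 63), (-6, 63), (-5, 63), (-4, 62), (-4, 64), (-3, 63), (-2, 64), (-1, 63), (0, 63), (0, 63), (1, 64), (1, 63), (2, 64), (3, 63), (4, 63), (5, 63), (5, 63), (6, 63), (7, 63), (8, 64), (9, 63), (12, 37)]
```

View pics/l.png

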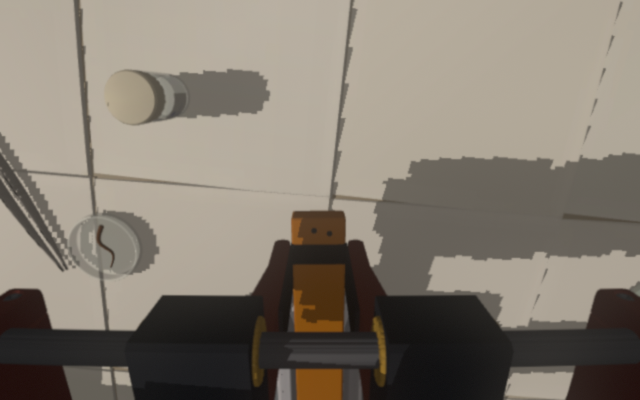

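The wrist view sees both rails and the bar together. Rail feet are at about -17 and +12, bar edges at -14.7 and +10.0, so the bar is centred to well under 1 mm. Lowering into the channel.

```bash
python3 -m pendant '[1,0,0,0.003,0,0,0,1,0,0,0.003,0,0,0,1,0,0,0.002,0,0,0,1,0,0,0,0,0,0]'; python3 -m pendant '[1,0,0,0.001,0,0,0,1,0,0,0.0005,0,0,0,1,0,0,0,0,0,0]'; python3 barstand.py
```

```text
time_s: 17.45
eef_pos: [0.5306, 0.237, 0.0179]
ee_rot: [3.138, 0.14, -0.001]
contact_force: [0.1, 0.2, -0.9]
opening: 0.0249
time_s: 17.75
eef_pos: [0.531, 0.2371, 0.0169]
ee_rot: [3.138, 0.14, 0.0]
contact_force: [0.5, 0.8, -0.4]
opening: 0.0247
t 17.75 p [0.531  0.2371 0.0169] R [[0.996, 0.089, 0.0], [0.089, -0.996, -0.0], [0.0, 0.0, -1.0]] F [ 0.5018  0.8205 -0.3723] open 0.0247
TCP stand [[ -1.1978 107.1258  16.9196]]
scene 102 ztop 53.8 y range [53.9 54.8 93.8 96.8] by y: (y,xmin,xmax,mid)
    60 -11.6 11.6 -0.0
    75 -11.6 12.8 0.6
    90 -11.7 11.9 0.1
top few 0
wrist 5959 ztop 54.3 y range [ 27.1  30.3 131.9 133.3] by y: (y,xmin,xmax,mid)
    34 -14.6 9.7 -2.5
    49 -14.5 9.4 -2.5
    79 -14.8 9.7 -2.6
    94 -15.0 9.8 -2.6
    109 -14.8 9.5 -2.6
    124 -14.9 8.7 -3.1
    139 -14.7 8.5 -3.1
```

The bar's top is at 54 mm, so it is seated in height. Pushing toward the stop in small steps.

```bash
python3 -m pendant '[1,0,0.002,0,0,0,0,1,0,0.0015,0,0,0,0,1,0,0,0,0,0,0]'; python3 -m pendant '[1,0,0.0015,0,0,0,0,1,0,0,0,0,0,0]';python3 -m pendant '[1,0,0.001,0,0,0,0,1,0,0,0,0,0,0]'; python3 -m pendant '[1,0,0.001,0,0,0,0,1,0,0,0,0,0,0]'
```

```text
time_s: 18.2
eef_pos: [0.5314, 0.2332, 0.0169]
ee_rot: [3.138, 0.139, 0.0]
contact_force: [0.8, -1.6, 1.2]
opening: 0.0244
time_s: 18.4
eef_pos: [0.5315, 0.2319, 0.0169]
ee_rot: [3.138, 0.139, 0.0]
contact_force: [-0.1, -0.1, 0.3]
opening: 0.0246
time_s: 18.6
eef_pos: [0.5315, 0.2311, 0.0169]
ee_rot: [-3.138, -0.14, -0.0]
contact_force: [-0.3, 0.3, 1.1]
opening: 0.0245
time_s: 18.8
eef_pos: [0.5316, 0.2301, 0.0169]
ee_rot: [-3.138, -0.14, -0.0]
contact_force: [-0.2, 0.3, 0.2]
opening: 0.0245
```

```bash
for i in 1 2 3 4; do python3 -m pendant '[1,0,0.001,0,0,0,0,1,0,0,0,0,0,0]' | sed -n '2p;4,5p'; done
```

```text
eef_pos: [0.5317, 0.2291, 0.0169]
contact_force: [0.4, 1.9, 0.9]
opening: 0.0244
eef_pos: [0.5317, 0.2289, 0.0169]
contact_force: [0.8, 3.0, -0.3]
opening: 0.0245
eef_pos: [0.5317, 0.2289, 0.0171]
contact_force: [-0.6, 6.0, -0.8]
opening: 0.0244
eef_pos: [0.5317, 0.229, 0.0173]
contact_force: [-0.1, 8.8, 0.1]
opening: 0.0245
```

The force builds from stand y ≈ 99, where the stop is expected. I'll ease the push off most of the way and open.

```bash
python3 -m pendant '[1,0,-0.0025,0,0,0,0,1,0,0,0.0004,0,0,0]'; python3 -m pendant '[0.6,0,0,0,0,0,0,0.6,0,0,0,0,0,0,0.6,0,0,0,0,0,0,0.4,0,0,0,0,0,0,0.4,0,0,0,0,0,0,0.4,0,0,0,0,0,0,0.4,0,0,0,0,0,0]'; python3 barstand.py
```

```text
time_s: 19.8
eef_pos: [0.5316, 0.229, 0.0167]
ee_rot: [3.138, 0.14, 0.0]
contact_force: [-2.5, 2.6, 5.4]
opening: 0.0248
time_s: 20.5
eef_pos: [0.5317, 0.2286, 0.0164]
ee_rot: [3.138, 0.14, -0.0]
contact_force: [0.4, 0.4, -0.6]
opening: 0.0529
t 20.5 p [0.5317 0.2286 0.0164] R [[0.996, 0.089, 0.0], [0.089, -0.996, -0.0], [-0.0, 0.0, -1.0]] F [ 0.3581  0.3855 -0.568 ] open 0.0529
TCP stand [[-1.2248 98.5669 16.4269]]
scene 67 ztop 54.0 y range [54.2 54.6 80.9 81.3] by y: (y,xmin,xmax,mid)
    61 -11.6 10.8 -0.4
    76 -10.9 12.5 0.8
top few 0
wrist 5919 ztop 54.4 y range [ 19.3  22.3 123.5 125.3] by y: (y,xmin,xmax,mid)
    26 -14.7 9.7 -2.5
    41 -15.0 9.4 -2.8
    71 -15.0 9.2 -2.9
    86 -15.0 9.4 -2.8
    101 -14.3 9.0 -2.6
    116 -14.9 9.0 -2.9
    131 -14.7 8.3 -3.2
```

The bar is seated: its ink end is at stand y ≈ 125 (126 expected), its top is at 54 mm, and the fingers are open to 53 mm without force. Retreating straight up.

```bash
python3 -m pendant '[0.4,0,0,-0.01,0,0,0,0.4,0,0,-0.02,0,0,0,0.4,0,0,-0.035,0,0,0,0.4,0,0,-0.04,0,0,0,0.4,0,0,-0.04,0,0,0,0.4,0,0,-0.04,0,0,0,0.4,0,0,-0.04,0,0,0,0.4,0,0,-0.04,0,0,0]'; python3 - <<'E'
from barstand import *
st()
for n in ["wrist","scene","top"]:
    c=read_camera(n); 
    cv2.imwrite(f"pics/m_{n}.png",c["frame"])
    if n=="top": continue
    hsv=cv2.cvtColor(c["frame"],cv2.COLOR_BGR2HSV)
    m=((hsv[...,0]>8)&(hsv[...,0]<25)&(hsv[...,1]>140)&(hsv[...,2]>60))
    P,_=cloud(c,m); q=W2S(P); q=q[(abs(q[:,0])<35)&(q[:,1]>-30)&(q[:,1]<160)&(q[:,2]<70)&(q[:,2]>40)]
    print(n,len(q),q.min(0),q.max(0),np.median(q,0)); 
    if len(q): print(cv2.minAreaRect(q[:,:2].astype(np.float32)))
E
```

```text
time_s: 21.45
eef_pos: [0.5312, 0.2287, 0.284]
ee_rot: [-3.138, -0.141, -0.001]
contact_force: [1.1, 0.1, -0.6]
opening: 0.0528
t 21.45 p [0.5312 0.2287 0.284 ] R [[0.996, 0.089, 0.001], [0.089, -0.996, 0.0], [0.001, -0.0, -1.0]] F [ 1.0507  0.0774 -0.5785] open 0.0528
wrist 1742 [-14.6137   2.0185  51.9717] [  9.2011 124.3286  57.1137] [-2.3689 60.2827 54.4349]
((-3.1691179275512695, 63.17563247680664), (23.652753829956055, 122.37648010253906), 0.5563439726829529)
scene 156 [-11.5568  54.2652  49.4212] [ 12.9853 123.8271  57.6484] [-0.6935 84.762  53.7639]
((0.5295591354370117, 88.95417785644531), (24.0820255279541, 69.59202575683594), 1.2425650358200073)
```

View pics/m_wrist.png

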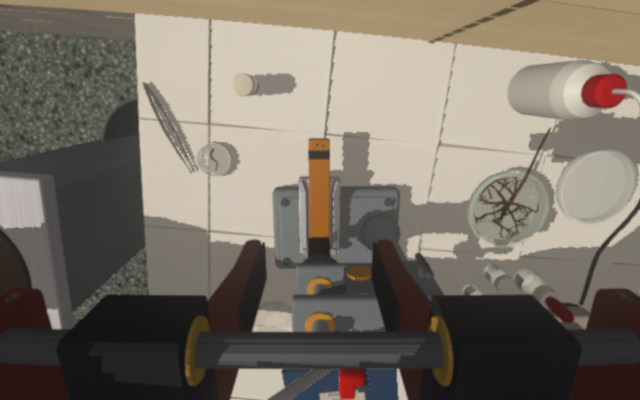

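The bar (309–330, rows 138–240) lies straight in the guide with its band at the free end. I'll check the overhang against the base edge (should be 68 mm) and locate the catch.

```bash
python3 - <<'E'
from barstand import *
c=read_camera("wrist"); P,px=cloud(c,np.ones((400,640),bool)); q=W2S(P)
b=q[(q[:,2]>24)&(q[:,2]<33)&(abs(q[:,0])<60)&(q[:,1]>20)&(q[:,1]<80)]
for x in (-55,-45,-35,30,35,45): 
    k=b[abs(b[:,0]-x)<4]; print(x,"ymax",k[:,1].max().round(1) if len(k) else None)
print("base x",b[:,0].min(),np.percentile(b[:,0],1))
k=q[(q[:,2]>50)&(q[:,2]<58)&(abs(q[:,0]+2.5)<8)&(q[:,1]>90)&(q[:,1]<140)]; print("bar end",k[:,1].max())
g=q[(q[:,2]>46)&(q[:,2]<51)&(abs(q[:,0]+2.5)>14)&(abs(q[:,0])<24)&(q[:,1]>30)&(q[:,1]<100)]; print("rail end",np.percentile(g[:,1],[98,100]))
for n in ["wrist","scene","top"]:
    c=read_camera(n); hsv=cv2.cvtColor(c["frame"],cv2.COLOR_BGR2HSV)
    m=((hsv[...,0]<6)|(hsv[...,0]>174))&(hsv[...,1]>150)&(hsv[...,2]>60); P,_=cloud(c,m); q=W2S(P); q=q[(abs(q[:,0]-22)<40)&(abs(q[:,1])<90)&(q[:,2]>225)]
    t=q[q[:,2]>262]; print(n,"red",len(q),"tab",len(t), t.min(0) if len(t) else "",t.max(0) if len(t) else "", "blade y min",q[:,1].min() if len(q) else "")
E
```

```text
-55 ymax 55.5
-45 ymax 55.4
-35 ymax 54.4
30 ymax 55.4
35 ymax 55.4
45 ymax 55.4
base x -59.986359680682774 -59.34261824723214
bar end 125.33652149982022
rail end [72.3885 74.7263]
wrist red 637 tab 464 [ 11.6271 -13.6652 269.6476] [ 28.7565  -2.5095 281.5224] blade y min -57.70927854614801
scene red 163 tab 41 [ 15.2874 -13.6154 262.1353] [ 31.6192  -4.0424 280.73  ] blade y min -58.121845715387245
top red 114 tab 27 [ 12.0021 -13.5679 264.8497] [ 28.8624  49.9059 689.099 ] blade y min -58.4434414318143
```

Bar-to-rail overhang is 50.6 mm (50 nominal), so the bar is home. The tab is at stand x ≈ 21, y ≈ -14..-4, top 281 mm. I'll turn the tool so the jaws lie along stand y and shut the fingers.

```bash
python3 -m pendant '[1,0,0,0,0,0,-0.143,1,0,0,0,0,0,-0.143,1,0,0,0,0,0,-0.143,1,0,0,0,0,0,-0.143,1,0,0,0,0,0,-0.143,1,0,0,0,0,0,-0.143,1,0,0,0,0,0,-0.143,1,0,0,0,0,0,-0.143,1,0,0,0,0,0,-0.143,1,0,0,0,0,0,-0.143,1,0,0,0,0,0,-0.14,1,0,0,0,0,0,0]'; python3 -c "
from barstand import *
st();plan(S2W([21,-32,284]),95)"
```

```text
time_s: 23.0
eef_pos: [0.5313, 0.2283, 0.2801]
ee_rot: [-2.117, -2.318, 0.003]
contact_force: [-0.8, -0.1, -0.3]
opening: 0.0006
t 23.0 p [0.5313 0.2283 0.2801] R [[-0.09, 0.996, -0.003], [0.996, 0.09, -0.0], [0.0, -0.003, -1.0]] F [-0.7801 -0.0932 -0.265 ] open 0.0006
turn tool rotvec [-0.0025 -0.0002  0.0032] shift after turn [-0.1303  0.0227 -0.0039] shift before turn [-0.1304  0.0222 -0.004 ] q [ 0.3235  0.5262 -1.2013  1.5387  0.4918  1.4182  0.753 ]
```

```bash
python3 -m pendant '[1,-0.026,0.0045,0,0,0,0,1,-0.026,0.0045,0,0,0,0,1,-0.026,0.0045,0,0,0,0,1,-0.026,0.0045,0,0,0,0,1,-0.026,0.0045,0,0,0,0,1,0,0,0,0,0,0,1,0,0,0,0,0,0]'; python3 - <<'E'
from barstand import *
s=st();print(W2S(s["eef_pos"]),s["qpos"]);plan(S2W([21,-32,234]),95)
c=read_camera("wrist");cv2.imwrite("pics/n_w.png",c["frame"]); P,px=cloud(c,np.ones((400,640),bool)); M=R.from_rotvec(s["ee_rot"]).as_matrix(); T=(P-s["eef_pos"])@M*1000
k=T[(abs(T[:,0])<20)&(abs(T[:,1])<20)&(T[:,2]<-10)&(T[:,2]>-100)]; print("finger",k.min(0),k.max(0),np.percentile(k[:,2],[98,99.5]))
hsv=cv2.cvtColor(c["frame"],cv2.COLOR_BGR2HSV); m=((hsv[...,0]<6)|(hsv[...,0]>174))&(hsv[...,1]>150)&(hsv[...,2]>60); P,_=cloud(c,m); q=W2S(P); q=q[(abs(q[:,0]-22)<40)&(abs(q[:,1])<90)&(q[:,2]>225)&(q[:,2]<290)]; t=q[q[:,2]>262]; print("tab",len(t),t.min(0),t.max(0)) if len(t) else print(len(q))
c=read_camera("scene");x0,y0=proj(c,S2W([0,0,250])).astype(int);cv2.imwrite('pics/n_s.png',cv2.resize(c['frame'][y0-50:y0+50,x0-60:x0+60],None,fx=6,fy=6,interpolation=cv2.INTER_CUBIC))
E
```

```text
time_s: 23.7
eef_pos: [0.5653, 0.1009, 0.2808]
ee_rot: [-2.125, -2.312, 0.001]
contact_force: [-0.1, 0.8, 1.0]
opening: 0.0005
t 23.7 p [0.5653 0.1009 0.2808] R [[-0.084, 0.996, -0.001], [0.996, 0.084, 0.0], [0.001, -0.001, -1.0]] F [-0.0535  0.7601  0.9811] open 0.0005
[[ 21.1083 -31.5755 280.8435]] [ 0.5665  0.5236 -1.2172  1.5479  0.4936  1.4176  0.9714]
turn tool rotvec [-0.0011 -0.0005 -0.0029] shift after turn [-0.0004 -0.0001  0.0468] shift before turn [-0.0004 -0.0001  0.0468] q [ 0.5665  0.5236 -1.2172  1.5479  0.4936  1.4176  0.9714]
finger [-11.884  -14.2242 -99.9872] [ 12.8809   9.8962 -28.0664] [-30.6638 -29.2623]
tab 528 [ 10.8831 -14.779  262.11  ] [ 26.854   -4.6194 281.8015]
```

View pics/n_w.png

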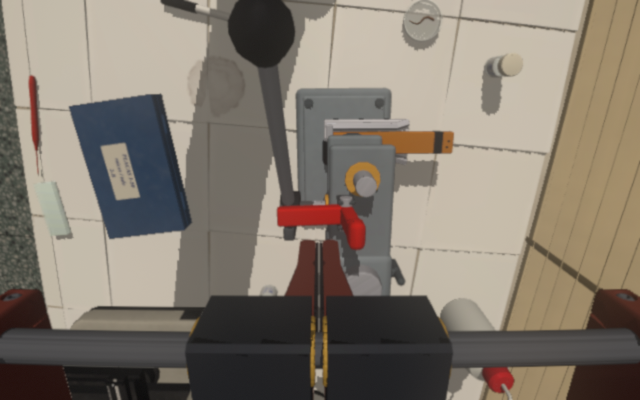

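View pics/n_s.png

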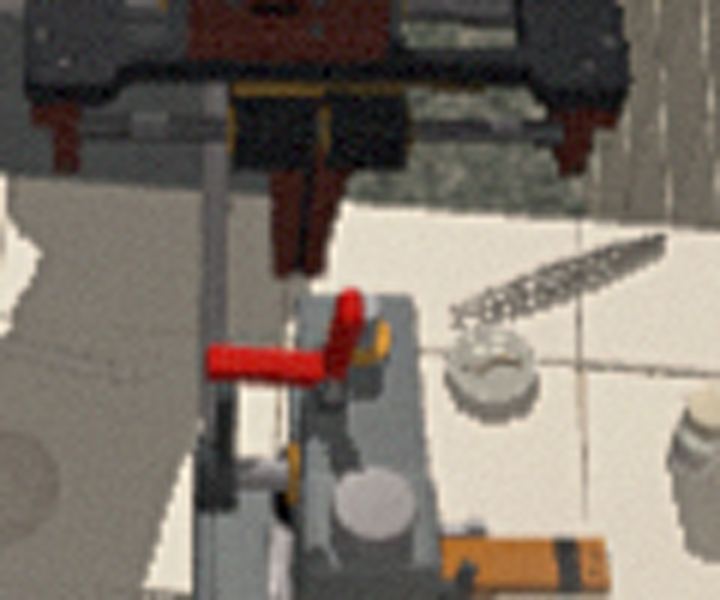

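Both views show the fingertips (wrist (320,243), scene (300,270)) on the blade side of the tab, over the blade and clear of the ball and rod. Descending so the tips are at about 264 mm, then pushing +y.

```bash
python3 -m pendant '[1,0,0,0.016,0,0,0,1,0,0,0.016,0,0,0,1,0,0,0.014,0,0,0,1,0,0,0,0,0,0]' | sed -n '2p;4p'; python3 -m pendant '[1,0.004,0,0,0,0,0,1,0.004,0,0,0,0,0,1,0.004,0,0,0,0,0,1,0,0,0,0,0,0]'| sed -n '2p;4p';python3 -m pendant '[1,0.004,0,0,0,0,0,1,0.004,0,0,0,0,0,1,0.004,0,0,0,0,0,1,0,0,0,0,0,0]'| sed -n '2p;4p'; cat > catch.py <<'E'
from barstand import *
import sys
s=st();print(W2S(s["eef_pos"]))
for n in ("scene","wrist"):
    c=read_camera(n); x0,y0=proj(c,S2W([0,0,250])).astype(int); 
    cv2.imwrite(f'pics/{sys.argv[1]}_{n}.png',cv2.resize(c['frame'][max(0,y0-50):y0+50,x0-60:x0+60],None,fx=6,fy=6,interpolation=cv2.INTER_CUBIC) if n=="scene" else c["frame"])
    hsv=cv2.cvtColor(c["frame"],cv2.COLOR_BGR2HSV); m=((hsv[...,0]<6)|(hsv[...,0]>174))&(hsv[...,1]>150)&(hsv[...,2]>60); P,_=cloud(c,m); q=W2S(P); q=q[(abs(q[:,0]-22)<30)&(abs(q[:,1])<70)&(q[:,2]>235)&(q[:,2]<300)]
    t=q[q[:,1]>-8]; b=q[q[:,1]<-16]; print(n,"tab side",len(t),(t.min(0),t.max(0)) if len(t) else "","blade side",len(b),(b.min(0),b.max(0)) if len(b) else "")
E
python3 catch.py o1
```

```text
eef_pos: [0.5642, 0.1006, 0.2326]
contact_force: [-0.0, 0.4, -0.1]
eef_pos: [0.5645, 0.1139, 0.2359]
contact_force: [0.2, -0.4, -0.1]
eef_pos: [0.5633, 0.126, 0.2356]
contact_force: [-0.8, -0.4, 0.5]
t 25.0 p [0.5633 0.126  0.2356] R [[-0.089, 0.996, 0.0], [0.996, 0.089, 0.001], [0.001, 0.0, -1.0]] F [-0.7957 -0.4112  0.539 ] open 0.0002
[[ 21.3289  -6.4163 235.6165]]
scene tab side 59 (array([ 17.293 ,  -7.9347, 239.9792]), array([ 33.6278,  14.2767, 298.0139])) blade side 89 (array([ 16.2085, -50.2368, 243.2987]), array([ 29.7326, -16.0958, 269.2578]))
wrist tab side 926 (array([  8.1993,  -7.9742, 238.6851]), array([ 27.2952,  15.3308, 299.1332])) blade side 1860 (array([ 13.0173, -50.7682, 237.9656]), array([ 25.872 , -16.0148, 269.8609]))
```

View pics/o1_scene.png

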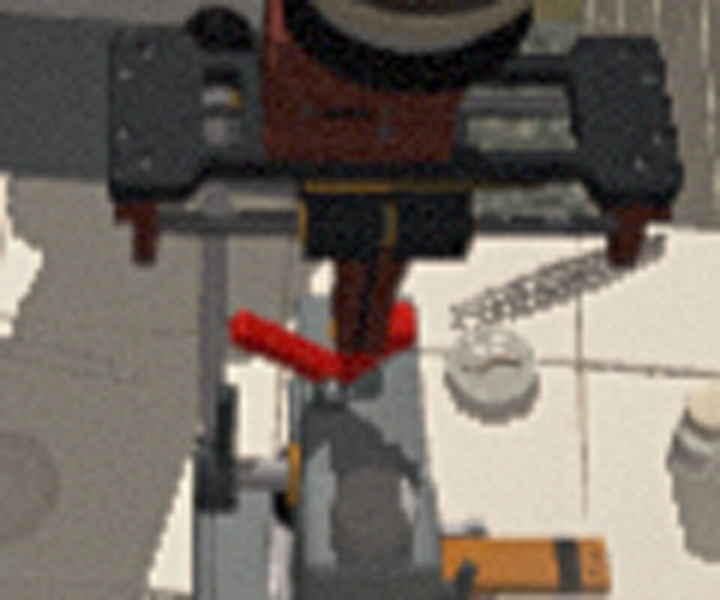

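The catch is turning: the blade has lifted and the tab is leaning to +y at (400,320). I'll keep pushing.

```bash
python3 -m pendant '[1,0.004,0,0,0,0,0,1,0.004,0,0,0,0,0,1,0.004,0,0,0,0,0,1,0.004,0,0,0,0,0,1,0.004,0,0,0,0,0,1,0,0,0,0,0,0]'| sed -n '2p;4p'; python3 catch.py o2
```

```text
eef_pos: [0.5614, 0.1461, 0.2356]
contact_force: [0.5, -0.4, -0.4]
t 25.7 p [0.5614 0.1461 0.2356] R [[-0.089, 0.996, 0.0], [0.996, 0.089, 0.001], [0.001, 0.0, -1.0]] F [ 0.4521 -0.3861 -0.3804] open 0.0004
[[ 21.216   13.7755 235.5763]]
scene tab side 66 (array([  5.3801,  -7.7981, 235.2747]), array([ 33.7186,  18.9525, 269.0227])) blade side 67 (array([ 16.0709, -37.9829, 241.4393]), array([ 29.8165, -16.3017, 279.9473]))
wrist tab side 707 (array([  8.1318,  -7.982 , 238.2088]), array([ 26.1876,  23.8275, 285.9863])) blade side 1719 (array([ 13.289 , -51.3399, 236.6016]), array([ 35.1977, -16.0117, 279.9387]))
```

View pics/o2_scene.png

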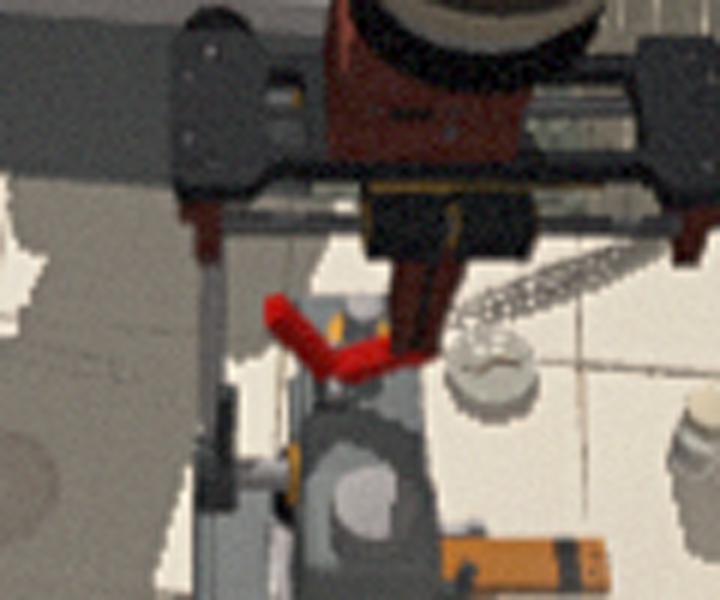

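The catch is at roughly 0.9 rad, with the fingertips nearly at the tab's end. I'll finish by pressing down and outward.

```bash
python3 -m pendant '[1,0.002,0,0.003,0,0,0,1,0.002,0,0.003,0,0,0,1,0.002,0,0.003,0,0,0,1,0,0,0,0,0,0]'| sed -n '2p;4p'; python3 -m pendant '[1,0.002,0,0.002,0,0,0,1,0,0,0.002,0,0,0,1,0,0,0,0,0,0]'| sed -n '2p;4p'; python3 catch.py o3
```

```text
eef_pos: [0.5614, 0.1505, 0.2268]
contact_force: [-0.5, -2.9, 4.8]
eef_pos: [0.5619, 0.1508, 0.2259]
contact_force: [-7.5, -11.9, 30.3]
t 26.5 p [0.5619 0.1508 0.2259] R [[-0.086, 0.996, 0.003], [0.996, 0.086, -0.005], [-0.005, 0.003, -1.0]] F [ -7.4959 -11.8952  30.3281] open 0.0007
[[ 22.1289  18.4291 225.859 ]]
scene tab side 63 (array([ 14.5476,  -7.7006, 238.6966]), array([ 34.0783,  23.2294, 258.0504])) blade side 43 (array([ 16.1444, -27.5891, 244.359 ]), array([ 30.3761, -16.4894, 284.8771]))
wrist tab side 983 (array([  8.6818,  -7.9979, 236.4252]), array([ 26.1103,  25.3554, 299.9698])) blade side 1394 (array([ 12.8857, -30.2107, 241.1554]), array([ 25.3547, -16.0065, 284.7036]))
```

View pics/o3_scene.png

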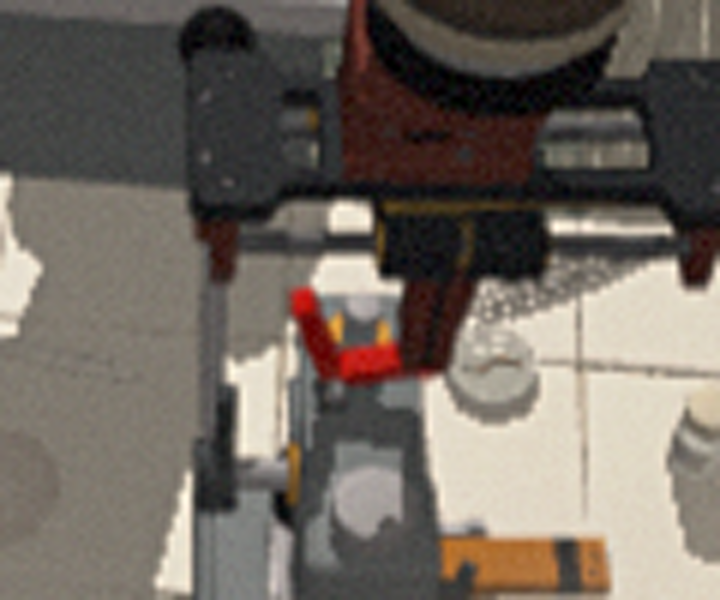

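The catch now lies fully over (blade up at (300,300), tab down to +y, firm 30 N at its stop). Next I'll rise clear, open, and go to the ball.

```bash
python3 -m pendant '[1,-0.002,0,-0.01,0,0,0,1,-0.002,0,-0.02,0,0,0,1,0,0,-0.03,0,0,0,1,0,0,-0.03,0,0,0,1,0,0,-0.03,0,0,0,0.2,0,0,0,0,0,0,0.2,0,0,0,0,0,0]'; python3 - <<'E'
from barstand import *
s=status.get_obs()
for n in ["scene","top"]:
    c=read_camera(n); P,_=cloud(c,np.ones((400,640),bool)); q=W2S(P); k=q[(q[:,2]>282)&(q[:,2]<318)&(np.hypot(q[:,0]+86,q[:,1]+55)<25)]; print(n,len(k))
    if len(k)>30:
        from scipy.optimize import least_squares
        print(least_squares(lambda v:np.linalg.norm(k-v,axis=1)-15,[-86,-55,297],loss="soft_l1").x)
plan(S2W([-85.5,-54.7,340]),95)
E
python3 catch.py o4
```

```text
time_s: 27.3
eef_pos: [0.5613, 0.1491, 0.3423]
ee_rot: [2.121, 2.317, 0.0]
contact_force: [-0.4, -0.1, -0.5]
opening: 0.0134
scene 128
[-85.2801 -55.0195 295.8766]
top 0
turn tool rotvec [-0.0016  0.0007  0.001 ] shift after turn [-0.071  -0.1065  0.0011] shift before turn [-0.0708 -0.1065  0.0013] q [ 0.4666  0.4967 -1.2237  1.4292  0.4646  1.5361  0.927 ]
t 27.4 p [0.561  0.1485 0.3411] R [[-0.088, 0.996, -0.002], [0.996, 0.088, -0.001], [-0.001, -0.002, -1.0]] F [ 1.1136 -0.9449 -0.4848] open 0.0208
[[ 20.9538  16.2587 341.1217]]
scene tab side 96 (array([ 14.6436,  -7.6931, 239.9032]), array([ 29.809 ,  26.8408, 255.3587])) blade side 49 (array([ 16.2012, -29.699 , 244.2015]), array([ 30.4283, -16.4734, 283.3012]))
wrist tab side 753 (array([ 10.7817,  -7.975 , 235.8864]), array([ 27.387 ,  27.6221, 255.8947])) blade side 421 (array([ 13.2794, -30.348 , 244.099 ]), array([ 25.3075, -16.1172, 283.8348]))
```

View pics/o4_wrist.png

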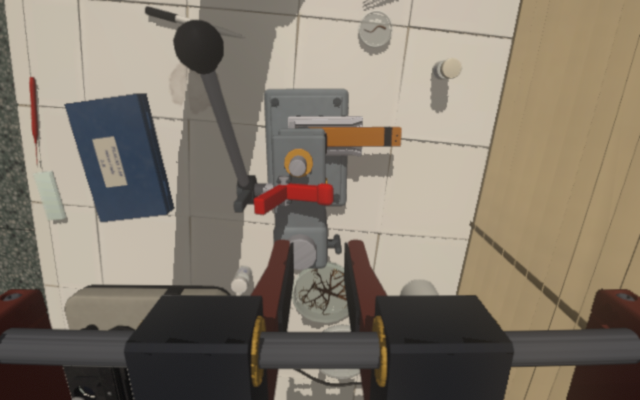

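The catch is flipped (tab at (325,193)), the lever is still up, and the bar is undisturbed at (363,136). Moving over the ball (195,45).

```bash
python3 -m pendant '[0.2,-0.0142,-0.0213,0,0,0,0,0.2,-0.0142,-0.0213,0,0,0,0,0.2,-0.0142,-0.0213,0,0,0,0,0.2,-0.0142,-0.0213,0,0,0,0,0.2,-0.0142,-0.0213,0,0,0,0,0.2,0,0,0,0,0,0,0.2,0,0,0,0,0,0]'; python3 - <<'E'
from barstand import *
from scipy.optimize import least_squares
s=st(); print(W2S(s["eef_pos"]),s["qpos"]); M=R.from_rotvec(s["ee_rot"]).as_matrix()
c=read_camera("wrist"); cv2.imwrite("pics/p_w.png",c["frame"]); P,_=cloud(c,np.ones((400,640),bool)); q=W2S(P); T=(P-s["eef_pos"])@M*1000
k=(q[:,2]>280)&(q[:,2]<318)&(np.hypot(q[:,0]+86,q[:,1]+55)<25); print(k.sum())
if k.sum()>30: print("ball tool",least_squares(lambda v:np.linalg.norm(T[k]-v,axis=1)-15,[0,0,45],loss="soft_l1").x, "stand",least_squares(lambda v:np.linalg.norm(q[k]-v,axis=1)-15,[-86,-55,297],loss="soft_l1").x)
E
```

```text
time_s: 28.2
eef_pos: [0.4616, 0.0678, 0.3422]
ee_rot: [2.124, 2.314, -0.001]
contact_force: [0.4, 0.7, 0.2]
opening: 0.0705
t 28.2 p [0.4616 0.0678 0.3422] R [[-0.086, 0.996, 0.0], [0.996, 0.086, -0.001], [-0.001, 0.0, -1.0]] F [0.4045 0.7284 0.1944] open 0.0705
[[-85.0296 -55.4549 342.2383]] [ 0.9295  0.2636 -1.3947  1.6728  0.2632  1.4269  1.1589]
1456
ball tool [-0.5443 -2.1576 45.081 ] stand [-87.1807 -56.0433 297.1576]
```

View pics/p_w.png

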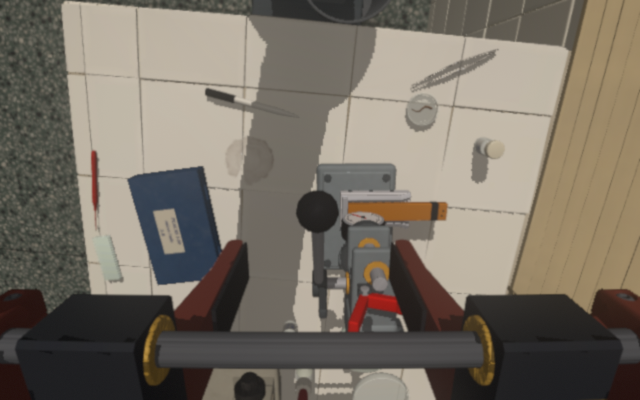

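The ball is centred between the open fingers at (317,210), but joint 3 is at -1.395, close to its -1.47 limit. The grasp is symmetric, so I'll turn the tool back by half a turn to unwind it before pulling.

```bash
python3 -m pendant '[0.2,0,0,0,0,0,0.143,0.2,0,0,0,0,0,0.143,0.2,0,0,0,0,0,0.143,0.2,0,0,0,0,0,0.143,0.2,0,0,0,0,0,0.143,0.2,0,0,0,0,0,0.143,0.2,0,0,0,0,0,0.143,0.2,0,0,0,0,0,0.143,0.2,0,0,0,0,0,0.143,0.2,0,0,0,0,0,0.143,0.2,0,0,0,0,0,0.141,0.2,0,0,0,0,0,0]'; python3 -c "
from barstand import *
s=st();print(W2S(s['eef_pos']),s['qpos'])"
```

```text
time_s: 29.45
eef_pos: [0.4618, 0.0703, 0.3422]
ee_rot: [-3.138, -0.139, 0.001]
contact_force: [-0.6, -0.1, 0.6]
opening: 0.0702
t 29.45 p [0.4618 0.0703 0.3422] R [[0.996, 0.089, -0.0], [0.089, -0.996, 0.001], [-0.0, -0.001, -1.0]] F [-0.6088 -0.0914  0.566 ] open 0.0702
[[-84.6332 -53.0658 342.1772]] [ 0.7151  0.1485 -1.0677  1.6781  0.1312  1.3932 -0.2825]
```

```bash
python3 -m pendant '[0.2,0,0,0,0,0,0.143,0.2,0,0,0,0,0,0.143,0.2,0,0,0,0,0,0.143,0.2,0,0,0,0,0,0.143,0.2,0,0,0,0,0,0.143,0.2,0,0,0,0,0,0.143,0.2,0,0,0,0,0,0.143,0.2,0,0,0,0,0,0.143,0.2,0,0,0,0,0,0.143,0.2,0,0,0,0,0,0.143,0.2,0,0,0,0,0,0.141,0.2,0,0,0,0,0,0]'; python3 - <<'E'
from barstand import *
from scipy.optimize import least_squares
s=st(); print(W2S(s["eef_pos"]),s["qpos"]); M=R.from_rotvec(s["ee_rot"]).as_matrix()
c=read_camera("wrist"); cv2.imwrite("pics/q_w.png",c["frame"]); P,_=cloud(c,np.ones((400,640),bool)); q=W2S(P); T=(P-s["eef_pos"])@M*1000
k=(q[:,2]>280)&(q[:,2]<318)&(np.hypot(q[:,0]+86,q[:,1]+55)<25); print(k.sum())
if k.sum()>30: print("ball tool",least_squares(lambda v:np.linalg.norm(T[k]-v,axis=1)-15,[0,0,45],loss="soft_l1").x, "stand",least_squares(lambda v:np.linalg.norm(q[k]-v,axis=1)-15,[-86,-55,297],loss="soft_l1").x)
plan(S2W([-86,-55,257]),-85)
E
```

```text
time_s: 30.65
eef_pos: [0.4617, 0.0697, 0.3421]
ee_rot: [2.32, -2.118, -0.001]
contact_force: [-0.7, -0.2, 0.3]
opening: 0.07
t 30.65 p [0.4617 0.0697 0.3421] R [[0.091, -0.996, -0.001], [-0.996, -0.091, 0.0], [-0.0, 0.001, -1.0]] F [-0.6824 -0.1853  0.3327] open 0.07
[[-84.792  -53.6192 342.148 ]] [ 0.5675  0.1139 -0.8859  1.6843  0.0891  1.3862 -1.8113]
1723
ball tool [ 2.4775  2.2366 45.3467] stand [-87.0427 -56.085  296.8013]
turn tool rotvec [0.0005 0.0004 0.0082] shift after turn [0.0013 0.0011 0.0852] shift before turn [0.0013 0.0011 0.0852] q [ 0.5681  0.1138 -0.8864  1.6844  0.0891  1.3862 -1.8069]
```

View pics/q_w.png

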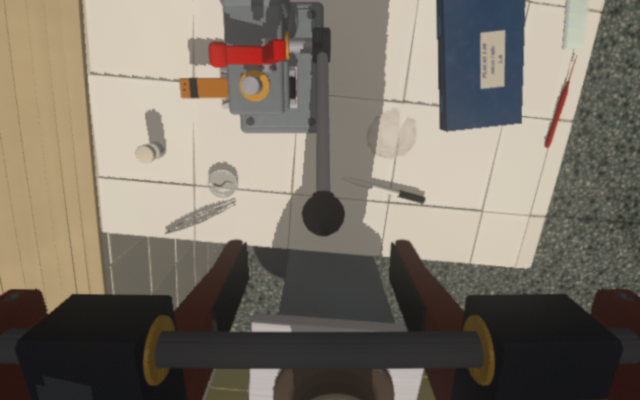

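```bash
python3 -m pendant '[0.2,0.0018,0.0018,0.025,0,0,0.008,0.2,0,0,0.025,0,0,0,0.2,0,0,0.025,0,0,0,0.2,0,0,0.011,0,0,0,0.2,0,0,0,0,0,0]'; python3 -m pendant '[1,0,0,0,0,0,0,1,0,0,0,0,0,0,1,0,0,0,0,0,0,1,0,0,0,0,0,0,1,0,0,0,0,0,0,1,0,0,0,0,0,0,1,0,0,0,0,0,0]'; python3 -c "
from barstand import *
s=st();print(W2S(s['eef_pos']),s['qpos'])
c=read_camera('wrist');cv2.imwrite('pics/r_w.png',c['frame'])"
```

```text
time_s: 31.2
eef_pos: [0.4592, 0.067, 0.2554]
ee_rot: [2.312, -2.125, -0.003]
contact_force: [-0.3, 0.3, -0.5]
opening: 0.0703
time_s: 31.9
eef_pos: [0.46, 0.0666, 0.2567]
ee_rot: [2.308, -2.131, 0.001]
contact_force: [-0.3, -1.2, 2.3]
opening: 0.0288
t 31.9 p [0.46   0.0666 0.2567] R [[0.08, -0.997, 0.0], [-0.997, -0.08, -0.001], [0.001, -0.0, -1.0]] F [-0.2569 -1.203   2.2845] open 0.0288
[[-86.7902 -56.5912 256.652 ]] [ 0.5472  0.1702 -0.8836  1.8357  0.1415  1.2006 -1.8719]
```

View pics/r_w.png

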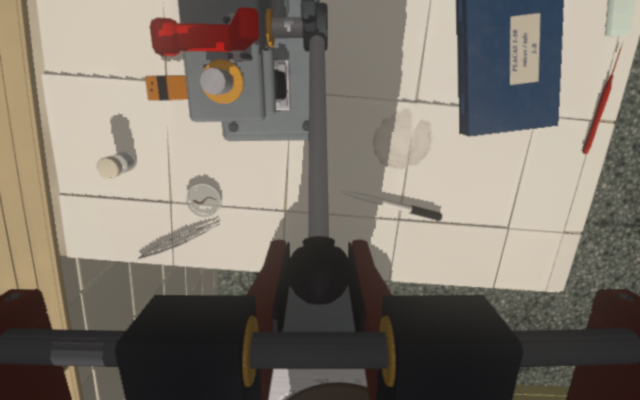

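The ball is gripped (opening 28.8 mm) and sits between the pads at (319,270) with the catch over. Pulling along the lever's arc.

```bash
python3 -m pendant '[1,0,0.0053,0.0063,0,0,0,1,0,0.0052,0.0063,0,0,0,1,0,0.0047,0.0068,0,0,0,1,0,0.0046,0.0068,0,0,0,1,0,0.004,0.0072,0,0,0,1,0,0.0039,0.0073,0,0,0,1,0,0.0032,0.0076,0,0,0,1,0,0.0032,0.0076,0,0,0,1,0,0,0,0,0,0]'; python3 -c "
from barstand import *
s=st();print(W2S(s['eef_pos']),s['qpos'])"
```

```text
time_s: 32.85
eef_pos: [0.426, 0.0635, 0.2004]
ee_rot: [2.308, -2.131, 0.002]
contact_force: [1.5, -3.4, 5.3]
opening: 0.0286
t 32.85 p [0.426  0.0635 0.2004] R [[0.079, -0.997, 0.001], [-0.997, -0.079, -0.001], [0.001, -0.001, -1.0]] F [ 1.4523 -3.4218  5.3099] open 0.0286
[[-120.8686  -56.6764  200.408 ]] [ 0.5582  0.1561 -0.8874  1.987   0.1397  1.0594 -1.8833]
```

```bash
python3 -m pendant '[1,0,0.0025,0.0079,0,0,0,1,0,0.0024,0.0079,0,0,0,1,0,0.0016,0.0081,0,0,0,1,0,0.0016,0.0081,0,0,0,1,0,0.0008,0.0082,0,0,0,1,0,0.0008,0.0082,0,0,0,1,0,0,0.007,0,0,0,1,0,0,0.006,0,0,0,1,0,0,0.003,0,0,0,1,0,0,0,0,0,0,1,0,0,0,0,0,0]'; python3 - <<'E'
from barstand import *
s=st();print(W2S(s['eef_pos']),s['qpos'])
for n in ('wrist','scene'):
    c=read_camera(n);cv2.imwrite(f'pics/t_{n}.png',c['frame'])
    if n=='scene': x0,y0=proj(c,S2W([0,0,100])).astype(int);cv2.imwrite('pics/t_sc.png',cv2.resize(c['frame'][y0-70:y0+50,x0-70:x0+70],None,fx=5,fy=5,interpolation=cv2.INTER_CUBIC))
    P,_=cloud(c,np.ones((400,640),bool)); q=W2S(P)
    k=q[(abs(q[:,1]+55)<20)&(np.hypot(q[:,0]+130,q[:,2]-176)<40)]; print(n,len(k), k.max(0) if len(k) else "")
E
```

```text
time_s: 33.95
eef_pos: [0.4164, 0.0627, 0.1366]
ee_rot: [2.307, -2.131, 0.001]
contact_force: [-2.5, -5.0, 8.6]
opening: 0.0285
t 33.95 p [0.4164 0.0627 0.1366] R [[0.079, -0.997, -0.0], [-0.997, -0.079, -0.001], [0.001, 0.0, -1.0]] F [-2.5149 -5.0037  8.6337] open 0.0285
[[-130.5405  -56.6704  136.6219]] [ 0.5102  0.2315 -0.8681  2.0888  0.2242  0.9146 -1.9744]
wrist 7063 [-90.9877 -35.0014 215.6967]
scene 180 [-92.1929 -35.0502 214.0163]
```

View pics/t_wrist.png

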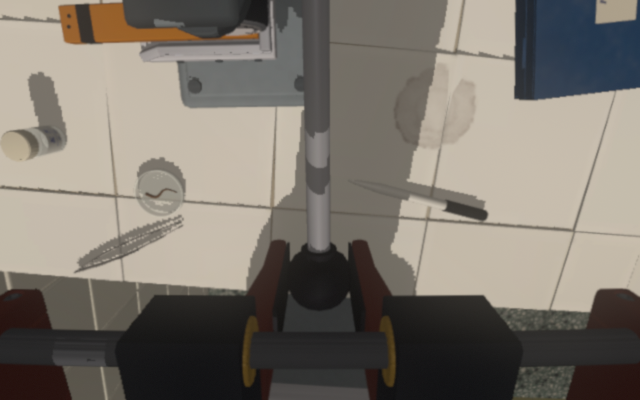

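View pics/t_sc.png

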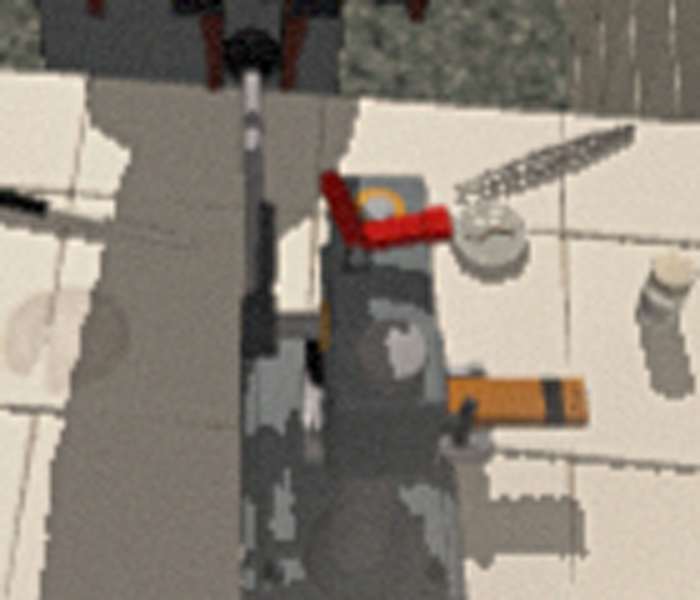

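The ball is now 120 mm lower (z ≈ 177 mm, about 0.79 rad), the force is 8.6 N as expected, and the catch stays over at (405,230). Final check of the bar before handing in.

```bash
python3 -m pendant '[1,0,0,0.001,0,0,0,1,0,0,0,0,0,0,1,0,0,0,0,0,0,1,0,0,0,0,0,0]'; python3 - <<'E'
from barstand import *
for n in ["wrist","scene"]:
    c=read_camera(n); hsv=cv2.cvtColor(c["frame"],cv2.COLOR_BGR2HSV)
    m=((hsv[...,0]>8)&(hsv[...,0]<25)&(hsv[...,1]>140)&(hsv[...,2]>60)); P,_=cloud(c,m); q=W2S(P); q=q[(abs(q[:,0])<35)&(q[:,1]>30)&(q[:,1]<160)&(q[:,2]<70)&(q[:,2]>49)]
    print(n,len(q),q.min(0),q.max(0),np.median(q,0),cv2.minAreaRect(q[:,:2].astype(np.float32)))
    for nm in ["marker_black","stage_dish","vial_6"]: print(nm,[(round(r["score"],2),at_z(c,r["point"],0)[:2]) for r in pinpoint(n,nm)[:1]])
st()
E
```

```text
time_s: 34.45
eef_pos: [0.4164, 0.0626, 0.1357]
ee_rot: [2.307, -2.131, 0.001]
contact_force: [-1.8, -5.2, 8.2]
opening: 0.0286
wrist 2600 [-15.4721  30.2334  49.209 ] [  9.3028 124.9593  56.7487] [-7.9788 88.2428 54.2637] ((-3.083667755126953, 77.59368896484375), (94.72820281982422, 24.76717185974121), 89.97801971435547)
marker_black [(0.92, array([ 0.4019, -0.0302]))]
stage_dish [(0.76, array([0.3939, 0.2121]))]
vial_6 [(0.72, array([0.4385, 0.3089]))]
scene 155 [-11.9839  54.1035  49.6786] [ 12.9448 123.8916  57.2839] [-0.4216 84.4562 53.7447] ((0.6049337387084961, 88.90986633300781), (23.913618087768555, 69.83084869384766), 1.1517411470413208)
marker_black [(0.43, array([ 0.3955, -0.0482]))]
stage_dish [(0.71, array([0.4019, 0.2116]))]
vial_6 [(0.49, array([0.4328, 0.3085]))]
t 34.85 p [0.4164 0.0626 0.1357] R [[0.079, -0.997, -0.0], [-0.997, -0.079, -0.001], [0.001, 0.0, -1.0]] F [-1.065  -4.7747  8.4497] open 0.0288
```

The bar is flat and parallel (0–1°), its ink end at y ≈ 125 mm as before the pull. The bystanders haven't moved and the lever is held down. Handing in.

```bash
python3 -c "
from workcell import order
print(order.job_done())"
```

```text
the job is handed in; nothing more can be done
None
```

I turned the bar round, seated it clean end against the stop, and let go. Then I flipped the red catch fully over, pulled the ball down along its arc, and handed the job in with the lever held down. The interface gave no verdict.

**Last checks**
- **Bar:** it lies flat (top at 54 mm) and parallel to the guide within about 1°. The ink end was at stand y ≈ 125 mm (126 nominal), unchanged by the pull. The fingers stopped against the end stop, with the force rising to 8.8 N.
- **Catch:** it was pressed to its stop and is still lying over.
- **Lever:** about 0.79 rad, worked out from the ball height of about 177 mm. The holding force was about 8 N, as the task says it should be.
- **Marker, dish and vial:** found where they were at the start, within the measuring scatter of about 2 cm or less.
- **Clock:** about 35 s at hand-in.

**What went wrong or disagreed**
- **Missed grasp:** the first grasp closed above the bar. Depth images showed the real fingertips about 30 mm short of the reported TCP, so I corrected for that from then on; nothing was moved.
- **Camera offsets:** the wrist and scene cameras differed by about 3 mm sideways. I centred the bar on the rails within the wrist picture alone.
- **Joint 3:** it came near its limit over the ball (-1.395 against -1.47), so I turned the tool half a turn before gripping.
- **Not measured:** the force of the foot on the bar, which I infer from the lever's position and the holding force.

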